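Set the second support post of a guitar neck jig

TASK

On the guitar neck jig one support post is already set and the other still stands fully down in its bored block. Slide the loose steel collar over the low post until it sits flat on its block and let go of it, then draw that post straight up out of its bore, without wedging it, until its tip is level with the tip of the set post. Finish holding the post there in the gripper so that I can tighten the collar; do not pull it out of the bore, and leave the set post and everything else on the bench where they are.

Things in the scene. Friction and masses are not known exactly. Their poses are not given: they have to be found in the camera images.
- jig: Neck jig, fixed: aluminium rail 560 mm long (its y), 50 wide, top 52 mm above the bench. Two blocks, 50 x 50 mm from above, stand on it, centred 90 mm either side of the origin along y, tops 122 mm above the bench, each with a vertical bore in its middle, 17 mm wide, 66 deep. Either may hold the low post. Origin on the bench under the rail's middle, z up.
- post_tip (a point): Centre of the top of the low post, a loose steel rod 16 mm in diameter, 112 long; its last 12 mm are a black rubber tip, rounded over the top 6. At the start it rests on the floor of its bore with 46 mm standing above the block. 0.5 mm of play all round in the bore; let go, it sinks back (0.12 to 0.24 kg). z up along the post.
- post_mid (a point): Centre of the low post, 56 mm below its tip on its axis; at the start it is inside the bore, 10 mm below the top of the block.
- post: The low post as a body; origin at the centre of its foot, 112 mm below its tip, z up along the post.
- set_tip (a point): Centre of the top of the set post, in the other block: same rod and rubber tip, locked by its collar. It stands 16 to 34 mm higher than the low post does at the start.
- set_collar_mid (a point): Centre of the collar that already sits flat on the block around the set post (same collar as the loose one): 6 mm above the block's top. The loose collar must sit just as high on the other block.
- collar_mid (a point): Centre of the loose collar, a plain steel ring (shaft collar) lying flat on the bench between the robot and the jig: 36 mm outside diameter, 18 mm bore, 12 mm high, about 0.08 kg. z along its axis, up.
- collar: The loose collar as a body; origin at the centre of its underside.
- jar: Bystander: squat amber glass jar with a metal lid, 52 mm across, 62 mm high, in front of the jig; it and the loose collar may stand in either of two places. Origin under its centre.
- plane: Bystander: small brass block plane, 100 x 38 mm, 57 mm high, in front of the jig between the jar and the collar. Origin under its centre.
- caul: Bystander: small wooden clamping caul, 26 x 62 mm, 20 mm high, lying on the rail between the two blocks. Origin under its centre.
- sander: Bystander: cork-faced sanding block, 110 x 50 x 28 mm, near the robot on its right. Origin under its centre.
- chisel: Bystander: chisel with a wooden handle lying on the bench on the left near the robot, 265 mm long, 28 mm high. Origin at its middle on the bench.
- cam_clamp: Bystander: wooden cam clamp lying on the left, 300 x 160 mm, 24 mm high. Origin on the bench under the middle of its bar.
- neck: Bystander: wooden guitar neck lying face down on the right, 530 mm long, its heel 87 mm high at the end near the robot. Origin under the middle of its shaft.

How it is judged (in metres and radians):
On the way:
1. the loose collar sits flat on the block around the low post, let go, with the post still down (horizontal distance between collar_mid and post_mid below 0.004 m and z of collar_mid in the frame of set_collar_mid between -0.003 and 0.003 m and angle between collar_mid's own z axis and vertical below 0.1 rad and distance of post_tip from where it was at the start of the episode below 0.006 m and contact force between the fingers and collar below 0.5 N), for 0.2 s.
At the end, for the whole second after the job is handed in: The gripper holds the post (over 3 N), at rest, upright in its bore (tilt under 0.05 rad, under 20 N on the jig), tip within 4 mm of the set tip's height; the collar sits flat around it on the block (3 mm in height, 4 mm off axis, tilt under 0.1 rad), not touched (z of post_tip in the frame of set_tip between -0.004 and 0.004 m and angle between post_tip's own z axis and vertical below 0.05 rad and linear speed of post below 0.01 m/s and contact force between the fingers and post above 3 N and contact force between post and jig below 20 N and horizontal distance between collar_mid and post_mid below 0.004 m and z of collar_mid in the frame of set_collar_mid between -0.003 and 0.003 m and angle between collar_mid's own z axis and vertical below 0.1 rad and contact force between the fingers and collar below 0.5 N); the arm keeps its last pose, push and grip.
It fails at once if the low post is pulled out of its bore (raised over 60 mm) (distance of post_tip from where it was at the start of the episode above 0.06 m).
It fails at once if the low post is wedged hard against the jig (over 80 N) (contact force between post and jig above 80 N).
It fails at once if the set post is moved (over 4 mm) (distance of set_tip from where it was at the start of the episode above 0.004 m).
It fails at once if a bystander is moved (over 25 mm) (distance of any of jar, plane, caul, sander, chisel, cam_clamp, neck from where it was at the start of the episode above 0.025 m).
It also fails if it takes over 48 s, if anything falls off the work surface, if the arm or the gripper's body presses on something with over 40 N, if the wrist force passes 120 N, or if a joint passes its speed limit or range.

ROBOT

A 6-joint arm with a two-finger parallel gripper is mounted at the origin on the work surface. World frame = base frame: x ahead of the robot, y to its left, z up, the work surface at z = 0. Lengths are in mm, angles in rad, forces in N, time in s.
With the tool pointing down it reaches from about 300 to 850 mm from the base axis. Payload 5.4 kg.
Tool frame: the origin (TCP) lies between the finger pads; the fingertips stand tip_extent ahead of it and the grasp point (between the pads) lies 8 mm behind it (tip_extent is the distance from the TCP to the fingertips, in mm); x points along the fingers, y is the direction in which the jaws open and shut, and the axes are right-handed (so a half turn about x gives the same grasp; the last joint's range is limited). The gripper opens to 85 mm and grips with 20 to 120 N. Pads are 22 mm wide; open, the fingers measure 114 mm over their backs; the gripper's body (76 mm by 85 mm) begins 54 mm behind the grasp point. The pads swing forward as they close: fully open they stand 13 mm farther back than shut.
Start: joints at [-1.344, 0.158, 1.597, -0, 1.386, -0.21], TCP at [243.224, -521.007, 242.299] pointing down, gripper open.
Joint ranges: [-2.91, 2.91], [-0.94, 2.29], [0.18, 2.7], [-1.29, 4.43], [0.17, 2.64], [-3, 3]. Speed limits (rad/s): [2.57, 2.57, 3.14, 3.14, 3.14, 3.14].

INTERFACE

Orientations are given as a rotation vector (axis times angle).
In Python, from rig import observe, read_camera, finish_job, find_in, spot_point, tip_extent gives the robot as it stands.
- The arm moves only by the tool play_rows, never from a script. Its argument "rows" is a list of rows, each an object with "dp": the shift along the tool's x, y, z in cm, a list of three; "rot": the turn, a rotation vector about the tool's x, y, z in rad, a list of three; "hand": the opening, from 0 (shut) to 1 (fully open). In form: [{"dp": [x, y, z], "rot": [wx, wy, wz], "hand": hand}, ...]. A call has 1 to 12 rows; each row is the pose to reach, as a shift and turn from the pose measured when the call began, along the tool's axes at that moment; what a row does not reach only later rows make up. A row lasts 1/12 s, in which the tool goes at most 41.7 mm and 7.16 degrees, less where a joint would pass 70% of its speed; a pose out of reach is approached as far as the arm can. A call with a gripper value outside its range is refused whole. The fingers move at their own pace and stop on an object; "grip_force" is the grip in N (left out, the last holds). Time passes only in rows, so rows that repeat a pose let the fingers close. It gives the time, the measured TCP pose, the force and the opening at its end, in the units of the state.
- observe(): the state, without advancing time (a new reading comes with each control period).
- read_camera(name): name is "scene" or "top" or "wrist"; returns a dict with "pixels" (480x640x3 uint8, red, green, blue), "vfov" (degrees; the focal length in pixels is half the picture's height over the tangent of half this angle, whatever the lens; pixels are square), "cx", "cy" (the principal point, pixels), "distortion" ([k1, k2, p1, p2, k3] as OpenCV has them; the pictures are not rectified), "eye" and "rotation" of the camera in the world. Camera axes: x right, y down, z forward; pixel columns grow to the right and rows downward; lengths in mm; the calibration is good to about 2 mm. A picture is of the moment at which its call begins. There is no depth.
- finish_job(): hands the job in, once; it reports no verdict.
Trained networks look in a picture, given as the dict that the camera call returned (one of the last four; its "shot" number tells which), for a name from the list of things; names that differ only in an ending like _2 or _b are one class to them, and where a whole thing is asked for, a point or a joint stands for the part that bears it (a point fixed in the world has none). Each returns a list of dicts, best first, with "conf" (0 to 1); they miss things now and then, are a little off and sometimes report something else, mostly with a low value. They report only what shows in the picture. A call takes as long as a camera call.
- find_in(name, picture): "pixel" ([column, row] in pixels, amid what is visible of it).
- spot_point(name, picture): "pixel" ([column, row] in pixels: a listed point, or the origin of a listed thing).
The state is a dict: "time_s": time; "joints": joint angles; "qd": joint speeds; "joint_torque": joint torques, N m; "position": TCP position; "ee_rot": TCP orientation; "force": force on the tool from outside, world axes, zero at the start; "wrist_torque": the same for the moment, N m; "opening": finger opening in mm.
Only numpy, scipy, OpenCV 4.12 (cv2) and the standard library are available. Lean on these libraries where they do the work, as an engineer would, in place of code of your own. Each camera call takes 0.05 s, during which the arm holds its last target.

## Working session

There is one attempt and no reset: what is moved stays moved. The work goes in short steps, Python scripts to look and compute and a tool call to move; the robot and the scene stay as the last step left them, time stands still between calls to the robot, and variables do not carry over. Pictures are saved under pics/ and viewed, and the job is handed in when it is done.

Besides the shell and the picture viewer there is one more tool, called after "Request:" as name(argument=value, ...), one argument or row to a line, values as JSON. play_rows: Moves the arm, as the interface text tells. Its arguments: {"type":"object","properties":{"rows":{"type":"array","items":{"type":"object","properties":{"dp":{"type":"array","items":{"type":"number"}},"rot":{"type":"array","items":{"type":"number"}},"hand":{"type":"number"}}}},"grip_force":{"type":"number"}},"required":["rows"]}

```bash
ls; mkdir -p pics; cat > h.py <<'E'
import numpy as np, cv2
from rig import *
from scipy.spatial.transform import Rotation as R
def K(c):
    f=240/np.tan(np.radians(c["vfov"])/2)
    return np.array([[f,0,c["cx"]],[0,f,c["cy"]],[0,0,1.]])
def ray(c,p):
    u=cv2.undistortPoints(np.array([[p]],float),K(c),np.array(c["distortion"],float))[0,0]
    d=np.array(c["rotation"])@np.array([u[0],u[1],1]); return np.array(c["eye"],float),d/np.linalg.norm(d)
def onz(c,p,z):
    e,d=ray(c,p); return e+d*(z-e[2])/d[2]
def proj(c,P):
    Rm=np.array(c["rotation"]); X=Rm.T@(np.array(P,float)-np.array(c["eye"]))
    q,_=cv2.projectPoints(X.reshape(1,1,3),np.zeros(3),np.zeros(3),K(c),np.array(c["distortion"],float)); return q[0,0]
def tri(L):
    A=np.zeros((3,3));b=np.zeros(3)
    for c,p in L:
        e,d=ray(c,p);M=np.eye(3)-np.outer(d,d);A+=M;b+=M@e
    return np.linalg.solve(A,b)
def save(c,n,crop=None,s=1):
    im=cv2.cvtColor(c["pixels"],cv2.COLOR_RGB2BGR)
    if crop: im=im[crop[1]:crop[3],crop[0]:crop[2]]
    cv2.imwrite("pics/"+n,cv2.resize(im,None,fx=s,fy=s,interpolation=cv2.INTER_CUBIC))
E
python3 - <<'E'
from h import *
print(tip_extent, observe())
np.set_printoptions(precision=1,suppress=True)
C={}
for n in("scene","top"):
    c=C[n]=read_camera(n); save(c,n+"0.png"); print(n,c["eye"],c["vfov"])
    for t in["post_tip","post_mid","set_tip","set_collar_mid","collar_mid","jig","jar","plane","caul"]:
        print(t,[(np.round(d["pixel"],1),round(d["conf"],2)) for d in spot_point(t,c)[:2]])
E
```

```text
pics
11.0 {'time_s': 0.0, 'joints': array([-1.34412083e+00,  1.59069853e-01,  1.59825380e+00, -2.22794676e-05,
        1.38619640e+00, -2.10136187e-01]), 'qd': array([-0.00104436,  0.0006859 ,  0.00064168,  0.00087786,  0.00097214,
       -0.00121237]), 'joint_torque': array([-1.44707239e-03, -3.96002877e+01, -3.31430233e+01, -3.82322505e-04,
        8.32444872e-03,  1.46604248e-05]), 'position': array([ 243.07582743, -520.44359404,  241.29439157]), 'ee_rot': array([ 1.98038992,  0.44150742, -1.98046667]), 'force': array([-0.39607872, -0.95685796,  0.17545721]), 'wrist_torque': array([ 0.01958313, -0.02565281, -0.00567969]), 'opening': 85.56098877886406}
scene [ 926.7 -783.4 1079.7] 47.232327618019454
post_tip [(array([353.3, 266.9]), 0.47)]
post_mid [(array([353.5, 283.9]), 0.47)]
set_tip [(array([353.6, 283.2]), 0.65), (array([397.2, 209.4]), 0.5)]
set_collar_mid [(array([395.8, 227.6]), 0.79), (array([353.7, 267.2]), 0.19)]
collar_mid [(array([356.5, 285.3]), 0.69), (array([270.6, 306.2]), 0.43)]
jig [(array([376.3, 287.3]), 0.58)]
jar [(array([346.3, 208.8]), 0.86)]
plane [(array([307.3, 247.2]), 0.9)]
caul [(array([375.3, 277.5]), 0.57)]
top [ 381.   -35.8 1514.4] 46.12406686909457
post_tip [(array([354.2, 194.2]), 0.45)]
post_mid [(array([355.3, 197.9]), 0.49)]
set_tip [(array([281.4, 176.6]), 0.52), (array([306.4, 273.1]), 0.19)]
set_collar_mid [(array([285.7, 183.4]), 0.47)]
collar_mid [(array([379.3, 267.3]), 0.61), (array([306.2, 273.2]), 0.42)]
jig [(array([324.1, 200.6]), 0.94)]
jar [(array([241.8, 265.1]), 0.83)]
plane [(array([305.3, 271.8]), 0.56)]
caul [(array([324.2, 194. ]), 0.62)]
```

View pics/scene0.png

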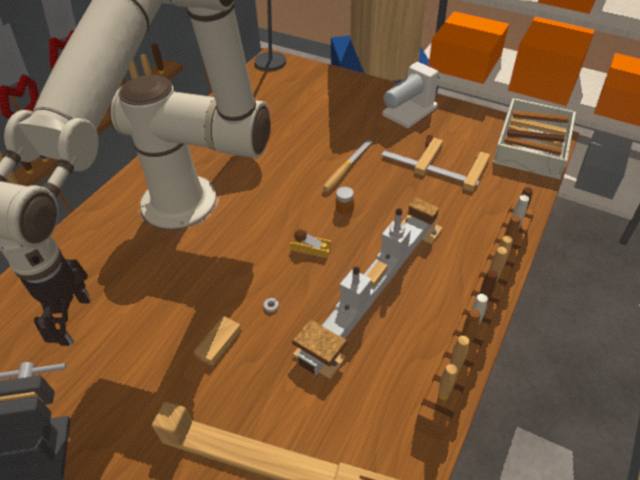

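View pics/top0.png

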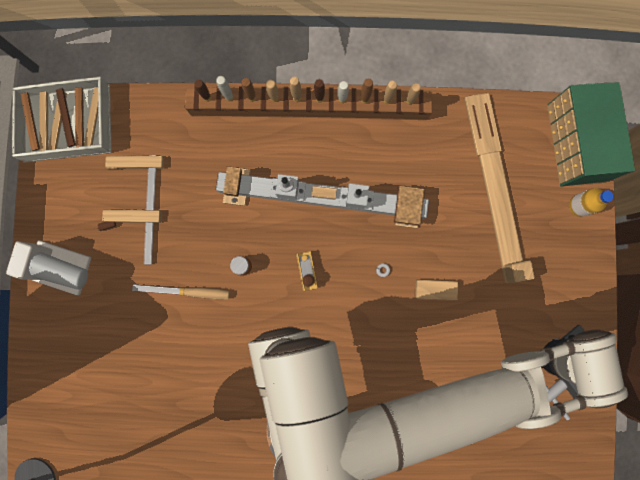

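```bash
python3 - <<'E'
from h import *
np.set_printoptions(precision=1,suppress=True)
t=read_camera("top");s=read_camera("scene")
save(t,"t1.png",(220,140,420,290),4);save(s,"s1.png",(250,180,450,330),4)
print("jig",onz(t,[324.1,200.6],0)); print("caul",onz(t,[324.2,194],52),onz(s,[375.3,277.5],52))
print("post",onz(t,[354.2,194.2],168),onz(s,[353.3,266.9],168),tri([(t,[354.2,194.2]),(s,[353.3,266.9])]))
print("set",tri([(t,[281.4,176.6]),(s,[397.2,209.4])]))
print("collar",tri([(t,[379.3,267.3]),(s,[270.6,306.2])]),onz(t,[379.3,267.3],6))
E
```

```text
Traceback (most recent call last):
  File "h.py", line 11, in onz
    e,d=ray(c,p); return e+d*(z-e[2])/d[2]
                                      ~^^^
IndexError: invalid index to scalar variable.
```

```bash
python3 - <<'E'
s=open('h.py').read()
s=s.replace('np.array(c["rotation"])','RM(c)')+'''
def RM(c):
    r=np.array(c["rotation"],float)
    return R.from_rotvec(r).as_matrix() if r.shape==(3,) else (R.from_quat(r).as_matrix() if r.shape==(4,) else r)
'''
open('h.py','w').write(s)
E
python3 - <<'E'
from h import *
np.set_printoptions(precision=1,suppress=True)
t=read_camera("top");s=read_camera("scene");print(t["rotation"],t["distortion"],s["distortion"])
save(t,"t1.png",(220,140,420,290),4);save(s,"s1.png",(250,180,450,330),4)
print("jig",onz(t,[324.1,200.6],0)); print("caul",onz(t,[324.2,194],52),onz(s,[375.3,277.5],52))
print("post",onz(t,[354.2,194.2],168),onz(s,[353.3,266.9],168),tri([(t,[354.2,194.2]),(s,[353.3,266.9])]))
print("set",tri([(t,[281.4,176.6]),(s,[397.2,209.4])]))
print("collar",tri([(t,[383,270]),(s,[270.6,306.2])]),onz(t,[383,270],6))
E
```

```text
[-2.2  2.2 -0.1] [-0.1  0.   0.   0.   0. ] [-0.1  0.   0.   0.   0. ]
jig [617.  -26.6   0. ]
caul [626.4 -26.9  52. ] [629.2 -32.   52. ]
post [ 607.8 -100.1  168. ] [ 609.  -112.5  168. ] [ 607.3 -102.2  156.5]
set [636.5  71.1 193.4]
collar [ 430.6 -188.9    1. ] [ 431.3 -187.8    6. ]
```

View pics/s1.png

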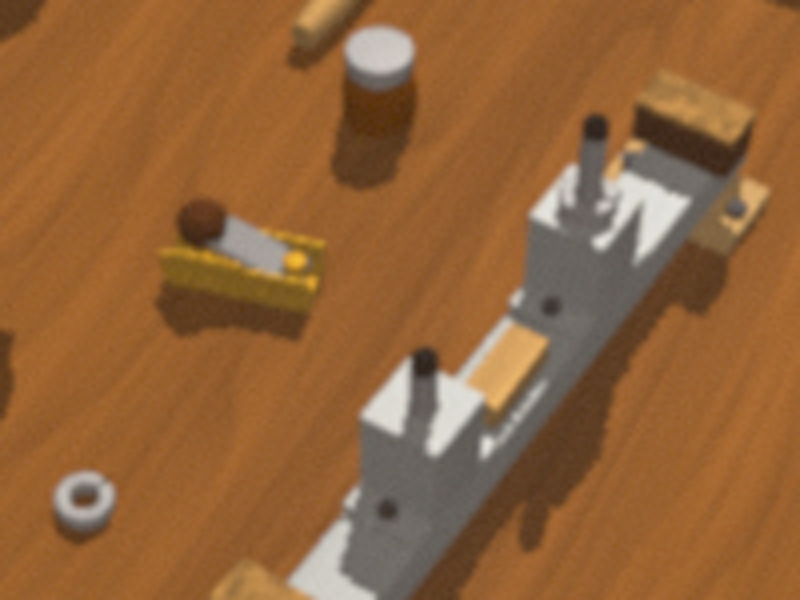

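View pics/t1.png

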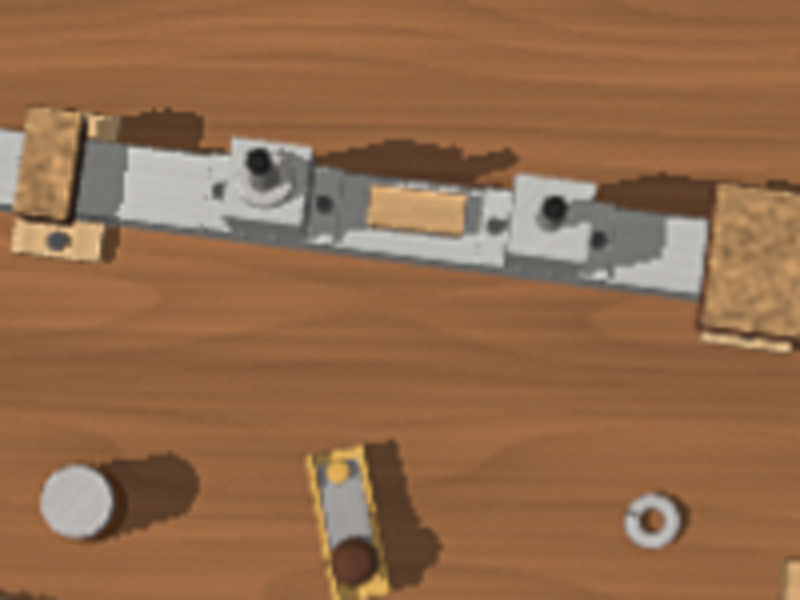

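```bash
cat >> h.py <<'E'
def go(P,yaw=None):
    """dp(cm), rot for TCP at P, tool down, jaw axis (tool y) at yaw world deg (mod 180)"""
    o=observe(); M=R.from_rotvec(o["ee_rot"]).as_matrix()
    dp=M.T@(np.array(P,float)-o["position"])/10
    y0=np.degrees(np.arctan2(M[1,1],M[0,1]))
    if yaw is None: yaw=y0
    d=(yaw-y0+90)%180-90; a=np.radians(y0+d)
    T=np.stack([[0,0,-1],[np.cos(a),np.sin(a),0],np.cross([0,0,-1],[np.cos(a),np.sin(a),0])],1)
    rot=R.from_matrix(M.T@T).as_rotvec()
    print("at",o["position"].round(1),"F",o["force"].round(1),"T",o["wrist_torque"].round(2),"open",round(o["opening"],1),"t",o["time_s"],"j",o["joints"].round(2))
    print("jawyaw",y0.round(1),"toolx",M[:,0].round(4)," -> dp",dp.round(2),"rot",rot.round(4))
    return dp,rot
E
python3 - <<'E'
from h import *
np.set_printoptions(precision=4,suppress=True)
t=read_camera("top");s=read_camera("scene")
lt=tri([(t,[358.75,192.25]),(s,[356.2,270])]);st=tri([(t,[284.75,180]),(s,[399,211.7])])
print(lt,st,np.degrees(np.arctan2(*(st-lt)[[1,0]])))
print("collar",onz(t,[383,270],6),onz(s,[270.7,305.5],6))
w=read_camera("wrist");save(w,"w0.png");o=observe()
M=R.from_rotvec(o["ee_rot"]).as_matrix();print(M)
print("cam in tool",M.T@(np.array(w["eye"])-o["position"]),M.T@RM(w))
go([431,-188,200])
E
```

```text
[ 614.8008 -111.2163  159.2445] [635.7441  67.083  187.299 ] 83.30063796654747
collar [ 431.2535 -187.7889    6.    ] [ 431.1099 -190.4746    6.    ]
[[ 0.      0.4231 -0.9061]
 [ 0.     -0.9061 -0.4231]
 [-1.     -0.     -0.    ]]
cam in tool [-130.4247    0.6979  -70.0683] [[ 0.0003 -0.2776  0.9607]
 [ 1.     -0.0005 -0.0005]
 [ 0.0006  0.9607  0.2776]]
at [ 243.2 -521.   242.3] F [-0.2  0.1  0.1] T [0.06 0.02 0.06] open 85.0 t 1.35 j [-1.34  0.16  1.6   0.    1.39 -0.21]
jawyaw -65.0 toolx [ 0.  0. -1.]  -> dp [  4.23 -22.23 -31.1 ] rot [-0. -0.  0.]
```

View pics/w0.png

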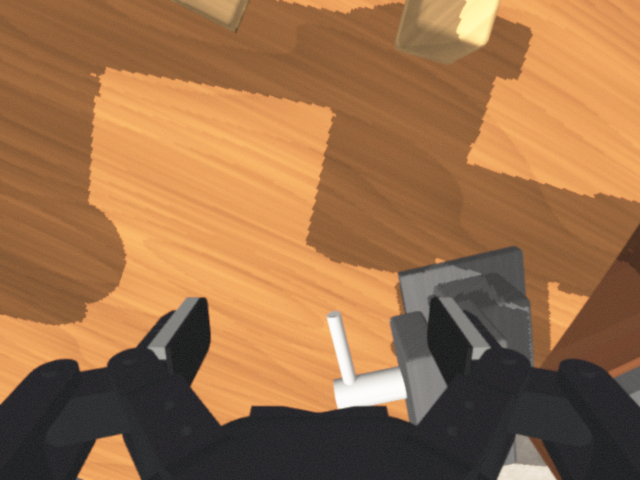

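```bash
python3 - <<'E'
from h import *
go([431,-189,160],-97)
E
```

```text
at [ 243.2 -521.   242.3] F [-0.2  0.1  0.1] T [0.06 0.02 0.06] open 85.0 t 1.35 j [-1.34  0.16  1.6   0.    1.39 -0.21]
jawyaw -65.0 toolx [ 0.  0. -1.]  -> dp [  8.23 -22.14 -31.06] rot [ 0.559 -0.     0.   ]
```

Request:
play_rows(
  rows=[
    {"dp": [2,-5,-8],"rot": [0.12,0,0],"hand": 1},
    {"dp": [8.2,-22.1,-31.1],"rot": [0.559,0,0],"hand": 1},
    {"dp": [8.2,-22.1,-31.1],"rot": [0.559,0,0],"hand": 0.8},
    {"dp": [8.2,-22.1,-31.1],"rot": [0.559,0,0],"hand": 0.8},
    {"dp": [8.2,-22.1,-31.1],"rot": [0.559,0,0],"hand": 0.8},
    {"dp": [8.2,-22.1,-31.1],"rot": [0.559,0,0],"hand": 0.8},
    {"dp": [8.2,-22.1,-31.1],"rot": [0.559,0,0],"hand": 0.8},
    {"dp": [8.2,-22.1,-31.1],"rot": [0.559,0,0],"hand": 0.8},
    {"dp": [8.2,-22.1,-31.1],"rot": [0.559,0,0],"hand": 0.8},
    {"dp": [8.2,-22.1,-31.1],"rot": [0.559,0,0],"hand": 0.8},
    {"dp": [8.2,-22.1,-31.1],"rot": [0.559,0,0],"hand": 0.8},
    {"dp": [8.2,-22.1,-31.1],"rot": [0.559,0,0],"hand": 0.8},
  ],
)

```text
time_s: 2.35
position: [431.7, -188.6, 160.2]
ee_rot: [-2.159, 0.13, 2.16]
force: [-0.1, 0.1, 1.0]
opening: 68.0
```

```bash
python3 - <<'E'
from h import *
w=read_camera("wrist");save(w,"w1.png")
print(spot_point("collar_mid",w)[:2],proj(w,[431,-189,6]), proj(w,[431,-189,160]))
go([431,-189,13],-97)
E
```

```text
[{'pixel': [319.1, 221.1], 'conf': 0.73}] [318.16337617 223.37041587] [317.93494961 318.83664808]
at [ 431.5 -190.2  160.8] F [-0.1  0.3  0.1] T [ 0.03 -0.    0.01] open 68.4 t 2.45 j [-0.67 -0.03  1.97 -0.    1.21  1.02]
jawyaw -97.0 toolx [ 5.e-04 -1.e-03 -1.e+00]  -> dp [14.78 -0.13  0.07] rot [-0.0006 -0.0006 -0.0009]
```

View pics/w1.png

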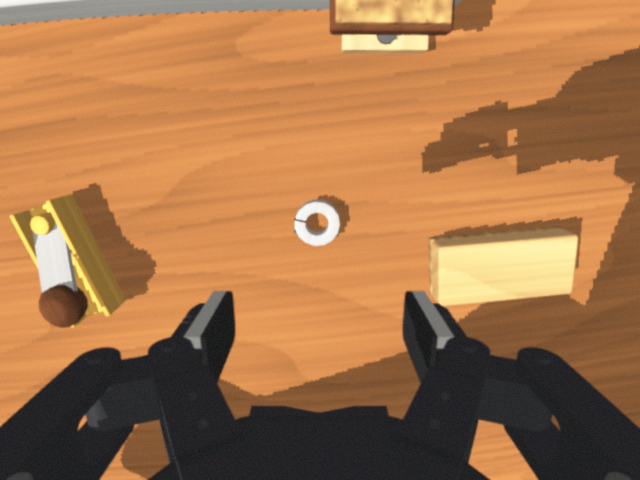

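```bash
python3 - <<'E'
from h import *
w=read_camera("wrist")
import cv2
print(spot_point("collar_mid",w)[:1])
g=cv2.cvtColor(w["pixels"],cv2.COLOR_RGB2HSV)[190:255,285:350]
m=((g[...,1]<60)&(g[...,2]>110)).astype(np.uint8)
cs,_=cv2.findContours(m,cv2.RETR_EXTERNAL,cv2.CHAIN_APPROX_NONE);c=max(cs,key=cv2.contourArea)
(x,y),ax,an=cv2.fitEllipse(c);print(x+285,y+190,ax,onz(w,[x+285,y+190],11))
P=onz(w,[x+285,y+190],11)
go([P[0],P[1],60],-97)
for z in (160,149):
  o=observe(); print(proj(w,[431.5-34*.12,-190+34*.99,z]))
E
```

```text
[{'pixel': [314.7, 221.9], 'conf': 0.58}]
314.72132873535156 222.5022964477539 (44.30755615234375, 45.1082763671875) [ 433.09057926 -188.3095305    11.        ]
at [ 431.4 -190.6  160.8] F [-0.3  0.6 -0.6] T [ 0.02 -0.03  0.02] open 68.3 t 2.55 j [-0.67 -0.03  1.97 -0.    1.21  1.02]
jawyaw -97.1 toolx [ 7.e-04 -9.e-04 -1.e+00]  -> dp [10.08 -0.25 -0.13] rot [-0.0019 -0.0008 -0.0008]
[234.10749974 334.88063668]
[239.58643283 321.39083859]
```

Request:
play_rows(
  rows=[
    {"dp": [4,-0.25,-0.13],"rot": [0,0,0],"hand": 0.8},
    {"dp": [8,-0.25,-0.13],"rot": [0,0,0],"hand": 0.8},
    {"dp": [10.1,-0.25,-0.13],"rot": [0,0,0],"hand": 0.8},
    {"dp": [10.1,-0.25,-0.13],"rot": [0,0,0],"hand": 0.8},
    {"dp": [10.1,-0.25,-0.13],"rot": [0,0,0],"hand": 0.8},
    {"dp": [10.1,-0.25,-0.13],"rot": [0,0,0],"hand": 0.8},
  ],
)

```text
time_s: 3.05
position: [434.1, -189.9, 61.6]
ee_rot: [-2.162, 0.138, 2.154]
force: [0.7, -0.7, -0.1]
opening: 68.3
```

```bash
python3 - <<'E'
from h import *
w=read_camera("wrist");save(w,"w2.png")
print(spot_point("collar_mid",w)[:1], proj(w,[433,-188.3,6]))
go([433,-188.3,13],-97)
for i in range(4): 
  read_camera("wrist"); print(observe()["position"])
E
```

```text
[{'pixel': [314.0, 269.5], 'conf': 0.93}] [314.26835621 269.77550505]
at [ 434.6 -189.9   62.2] F [ 0.1 -0.   0.4] T [-0.06 -0.02 -0.01] open 67.9 t 3.15 j [-0.67  0.13  2.02 -0.    0.99  1.03]
jawyaw -97.1 toolx [ 0.0043 -0.0037 -1.    ]  -> dp [ 4.92 -0.15  0.2 ] rot [-0.0024 -0.0048 -0.0032]
[ 434.42791882 -189.64458449   61.92892534]
[ 434.22765583 -189.37847166   61.62683177]
[ 433.97743824 -189.11635326   61.29087329]
[ 433.74063766 -188.85781638   60.92512823]
```

View pics/w2.png

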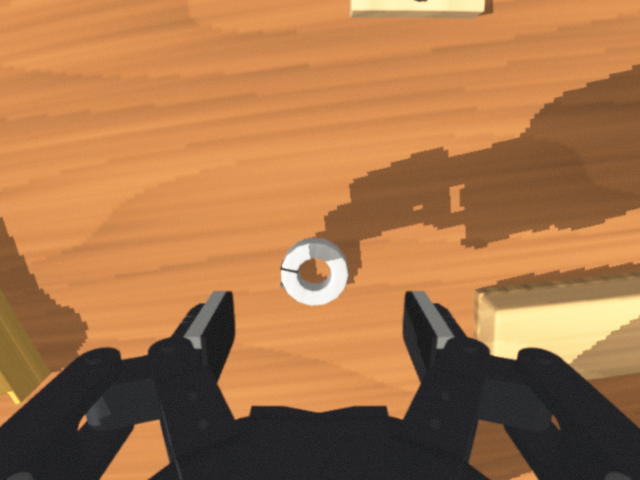

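Request:
play_rows(
  rows=[
    {"dp": [2,-0.2,0.15],"rot": [0,0,0],"hand": 0.62},
    {"dp": [3.5,-0.2,0.15],"rot": [0,0,0],"hand": 0.62},
    {"dp": [4.4,-0.2,0.15],"rot": [0,0,0],"hand": 0.62},
    {"dp": [4.65,-0.2,0.15],"rot": [0,0,0],"hand": 0.62},
    {"dp": [4.65,-0.2,0.15],"rot": [0,0,0],"hand": 0.62},
    {"dp": [4.65,-0.2,0.15],"rot": [0,0,0],"hand": 0.62},
  ],
)

```text
time_s: 3.85
position: [433.1, -187.2, 15.0]
ee_rot: [-2.162, 0.137, 2.155]
force: [1.0, 0.3, 0.4]
opening: 53.2
```

```bash
python3 - <<'E'
from h import *
w=read_camera("wrist");save(w,"w3.png");s=read_camera("scene");save(s,"s3.png",(210,250,330,340),6)
print(spot_point("collar_mid",w)[:1], proj(w,[433,-188.3,6]))
go([433,-188.3,13],-97)
E
```

```text
[{'pixel': [319.6, 306.7], 'conf': 0.77}] [319.57734029 307.0545332 ]
at [ 433.3 -187.3   15.3] F [-0.9  0.3  0.6] T [-0.01  0.01  0.04] open 53.0 t 4.0 j [-0.66  0.22  2.04 -0.    0.88  1.03]
jawyaw -97.1 toolx [ 0.0038 -0.0034 -1.    ]  -> dp [0.23 0.1  0.02] rot [-0.0018 -0.0042 -0.0029]
```

View pics/w3.png

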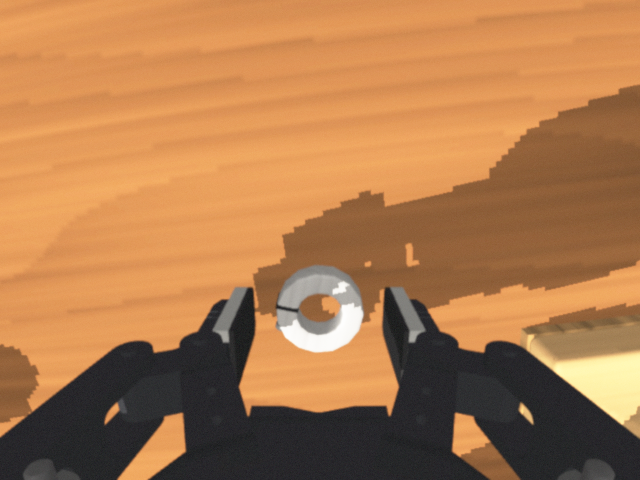

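View pics/s3.png

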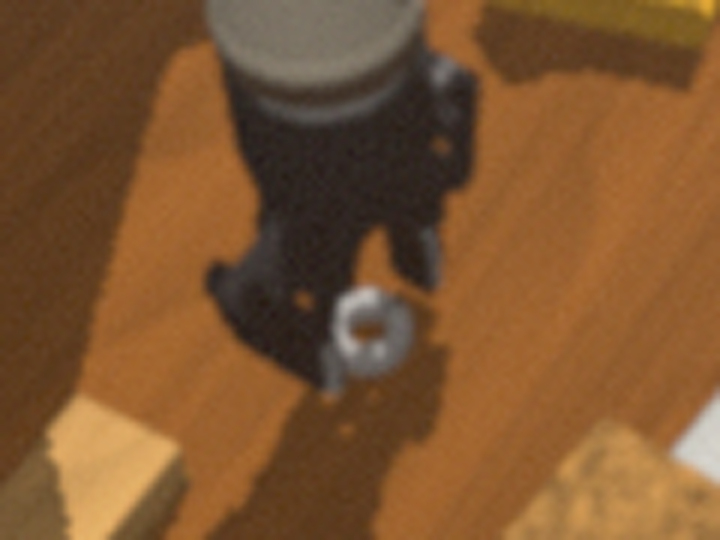

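Request:
play_rows(
  rows=[
    {"dp": [0,0.1,0],"rot": [0,0,0],"hand": 0.45},
    {"dp": [0,0.1,0],"rot": [0,0,0],"hand": 0.4},
    {"dp": [0,0.1,0],"rot": [0,0,0],"hand": 0.35},
    {"dp": [0,0.1,0],"rot": [0,0,0],"hand": 0.3},
    {"dp": [0,0.1,0],"rot": [0,0,0],"hand": 0.3},
    {"dp": [0,0.1,0],"rot": [0,0,0],"hand": 0.3},
  ],
  grip_force=40,
)

```text
time_s: 4.5
position: [433.7, -188.9, 16.4]
ee_rot: [-2.164, 0.138, 2.154]
force: [-2.7, 1.3, 7.2]
opening: 33.4
```

```bash
python3 - <<'E'
from h import *
w=read_camera("wrist");save(w,"w4.png")
print(spot_point("collar_mid",w)[:1])
go([433,-188.3,215],-97)
E
```

```text
[{'pixel': [318.0, 306.9], 'conf': 0.73}]
at [ 433.7 -188.9   16.4] F [-1.4  0.2  7.8] T [ 0.18  0.32 -0.06] open 33.2 t 4.6 j [-0.67  0.22  2.04 -0.    0.88  1.03]
jawyaw -97.1 toolx [ 0.0047 -0.0042 -1.    ]  -> dp [-19.86   0.03  -0.02] rot [-0.0019 -0.0051 -0.0036]
```

View pics/w4.png

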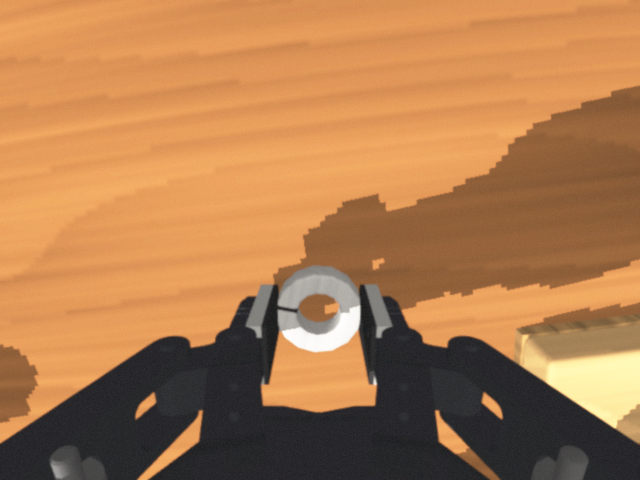

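Request:
play_rows(
  rows=[
    {"dp": [-0.3,0,0],"rot": [0,0,0],"hand": 0.3},
    {"dp": [-0.6,0,0],"rot": [0,0,0],"hand": 0.3},
    {"dp": [-2,0,0],"rot": [0,0,0],"hand": 0.3},
    {"dp": [-4,0,0],"rot": [0,0,0],"hand": 0.3},
    {"dp": [-4,0,0],"rot": [0,0,0],"hand": 0.3},
  ],
)

```text
time_s: 5.02
position: [435.7, -190.3, 59.6]
ee_rot: [-2.172, 0.142, 2.15]
force: [1.1, -0.4, -0.9]
opening: 33.2
```

```bash
python3 - <<'E'
from h import *
w=read_camera("wrist");save(w,"w5.png",(200,220,440,400),3.3);s=read_camera("scene");save(s,"s5.png",(210,230,330,320),6)
print(spot_point("collar_mid",w)[:1])
go([433,-188.3,215],-97)
E
```

```text
[{'pixel': [319.0, 307.8], 'conf': 0.94}]
at [ 433.3 -188.6   55.9] F [-0.  -0.2 -1.4] T [-0.04 -0.01  0.02] open 33.2 t 5.1667 j [-0.67  0.13  2.03 -0.    0.97  1.03]
jawyaw -97.1 toolx [ 0.0045 -0.0041 -1.    ]  -> dp [-15.91   0.03  -0.04] rot [-0.0019 -0.005  -0.0035]
```

View pics/w5.png

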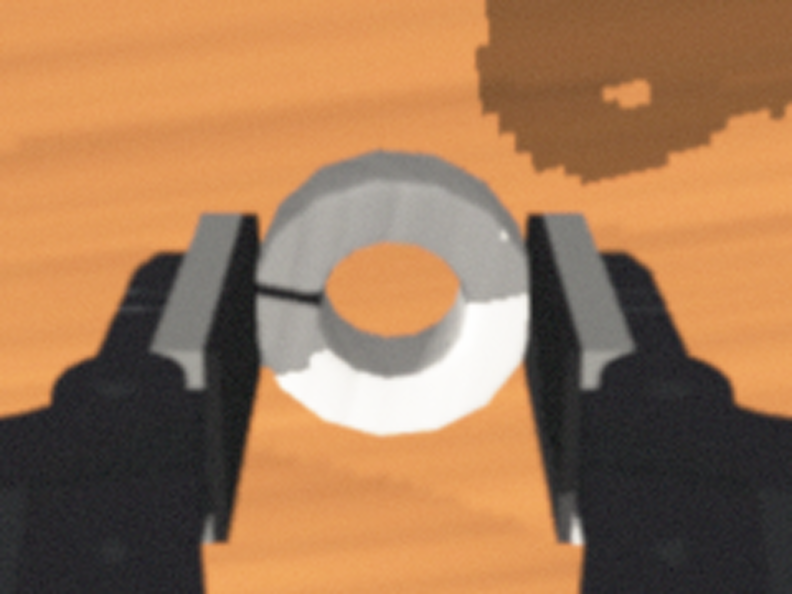

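View pics/s5.png

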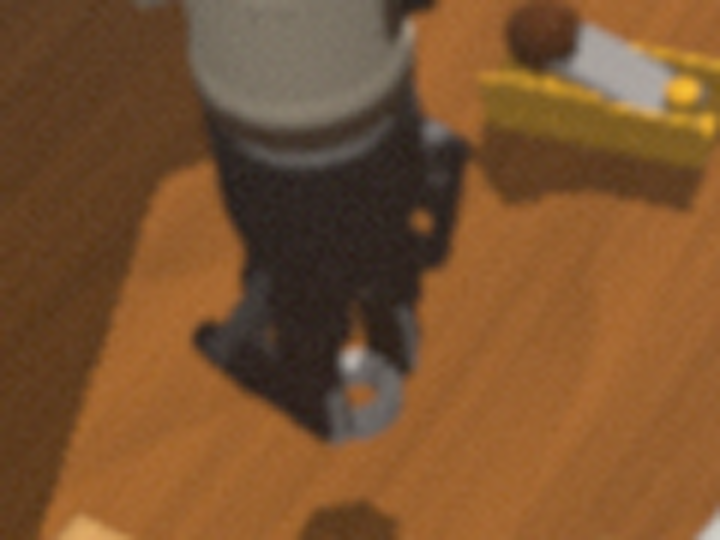

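```bash
cat >> h.py <<'E'
CT=np.array([[-0.2776,0.9607]])
def wtool(w,p,x):
    """point in tool frame with tool-x = x seen at pixel p (fixed hand-eye from start, distortion incl.)"""
    u=cv2.undistortPoints(np.array([[p]],float),K(w),np.array(w["distortion"],float))[0,0]
    Rt=np.array([[0.0003,-0.2776,0.9607],[1,-0.0005,-0.0005],[0.0006,0.9607,0.2776]])
    d=Rt@np.array([u[0],u[1],1]); e=np.array([-130.42,0.70,-70.07])
    return e+d*(x-e[0])/d[0]
def ptool(w,P):
    Rt=np.array([[0.0003,-0.2776,0.9607],[1,-0.0005,-0.0005],[0.0006,0.9607,0.2776]])
    X=Rt.T@(np.array(P,float)-np.array([-130.42,0.70,-70.07]))
    q,_=cv2.projectPoints(X.reshape(1,1,3),np.zeros(3),np.zeros(3),K(w),np.array(w["distortion"],float)); return q[0,0]
E
python3 - <<'E'
from h import *
w=read_camera("wrist");np.set_printoptions(precision=2,suppress=True)
o=observe();M=R.from_rotvec(o["ee_rot"]).as_matrix()
print(M.T@(np.array(w["eye"])-o["position"]), M.T@RM(w))
print(wtool(w,[318.8,313.3],3.5), wtool(w,[318.9,307.8],9.5))
# bore ellipse top: crop (392,~290?) 
print([ (wtool(w,[200+c/3.3,220+308/3.3],3.5)) for c in (257,527)])
go([615,-110,240],-97)
E
```

```text
[-130.98    0.92  -70.79] [[-0.   -0.28  0.96]
 [ 1.   -0.    0.  ]
 [ 0.    0.96  0.28]]
[3.5  0.74 0.35] [9.5  0.78 0.97]
[array([  3.5 , -15.63,   0.39]), array([ 3.5 , 17.09,  0.4 ])]
at [ 432.9 -188.2   55.4] F [-0.1  0.6 -0.2] T [ 0.01 -0.01  0.06] open 33.2 t 5.2167 j [-0.67  0.14  2.03 -0.    0.97  1.03]
jawyaw -97.1 toolx [ 0. -0. -1.]  -> dp [-18.42  -9.96 -17.17] rot [-0. -0. -0.]
```

Request:
play_rows(
  rows=[
    {"dp": [-4,0,0],"rot": [0,0,0],"hand": 0.3},
    {"dp": [-8,0,0],"rot": [0,0,0],"hand": 0.3},
    {"dp": [-12,-1,-1],"rot": [0,0,0],"hand": 0.3},
    {"dp": [-16,-2,-3],"rot": [0,0,0],"hand": 0.3},
    {"dp": [-18,-4,-6.5],"rot": [0,0,0],"hand": 0.3},
    {"dp": [-18,-6,-10],"rot": [0,0,0],"hand": 0.3},
    {"dp": [-18,-8,-13.5],"rot": [0,0,0],"hand": 0.3},
    {"dp": [-18,-9.5,-16],"rot": [0,0,0],"hand": 0.3},
    {"dp": [-18,-10,-16.8],"rot": [0,0,0],"hand": 0.3},
    {"dp": [-18,-10,-16.8],"rot": [0,0,0],"hand": 0.3},
    {"dp": [-18,-10,-16.8],"rot": [0,0,0],"hand": 0.3},
  ],
)

```text
time_s: 6.13
position: [610.6, -109.1, 234.0]
ee_rot: [-2.159, 0.136, 2.159]
force: [0.1, 0.0, -0.7]
opening: 33.2
```

```bash
python3 - <<'E'
from h import *
w=read_camera("wrist");save(w,"w6.png");s=read_camera("scene");save(s,"s6.png",(290,170,450,290),5)
print(240/np.tan(np.radians(w["vfov"]/2)))
for n in("collar_mid","post_tip"): print(n,spot_point(n,w)[:2])
go([615,-110,240],-97)
E
```

```text
371.89248493780303
collar_mid [{'pixel': [319.3, 308.0], 'conf': 0.66}]
post_tip [{'pixel': [324.5, 248.4], 'conf': 0.82}]
at [ 610.4 -109.9  235.6] F [-1.  -0.9 -0.2] T [0.01 0.05 0.03] open 33.1 t 6.3333 j [-0.37  0.28  1.47 -0.    1.39  1.32]
jawyaw -97.2 toolx [ 0.0028 -0.0032 -1.    ]  -> dp [-0.44 -0.05 -0.46] rot [-0.0033 -0.0032 -0.0028]
```

View pics/w6.png

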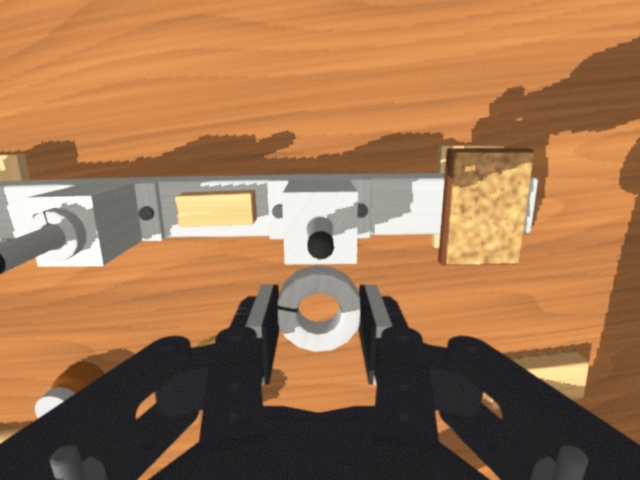

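View pics/s6.png

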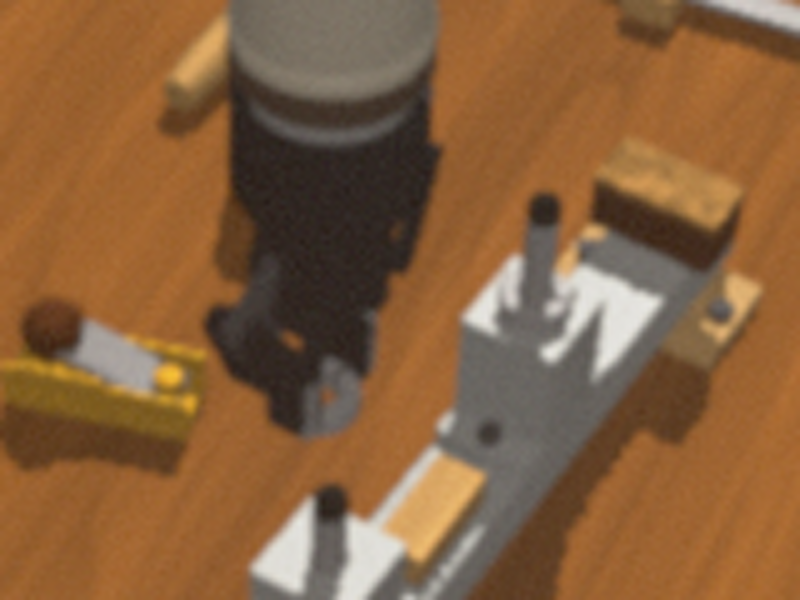

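```bash
python3 - <<'E'
from h import *
w=read_camera("wrist");save(w,"w7.png",(270,180,370,350),3.5)
im=w["pixels"][225:262,300:345];g=im.max(2)
m=(g<60).astype(np.uint8)
ys,xs=np.nonzero(m);print(m.sum(),xs.min()+300,xs.max()+300,ys.min()+225,ys.max()+225,(xs.min()+xs.max())/2+300)
p=[(xs.min()+xs.max())/2+300,244]
print(wtool(w,p,69),wtool(w,p,65),wtool(w,[318.8,313.3],3.5),wtool(w,[319,308],9.5))
go([615,-110,240],-97)
E
```

```text
502 307 330 231 256 318.5
[69.          0.60258917 -8.37316955] [65.          0.60454306 -9.61069498] [3.5        0.73687605 0.35283986] [9.5        0.82252174 1.05794124]
at [ 610.5 -109.9  235.9] F [-0.7 -0.1 -1.2] T [-0.02  0.   -0.06] open 33.3 t 6.3833 j [-0.37  0.28  1.47 -0.    1.39  1.32]
jawyaw -97.2 toolx [ 0.0032 -0.0033 -1.    ]  -> dp [-0.41 -0.05 -0.45] rot [-0.0032 -0.0036 -0.0029]
```

View pics/w7.png

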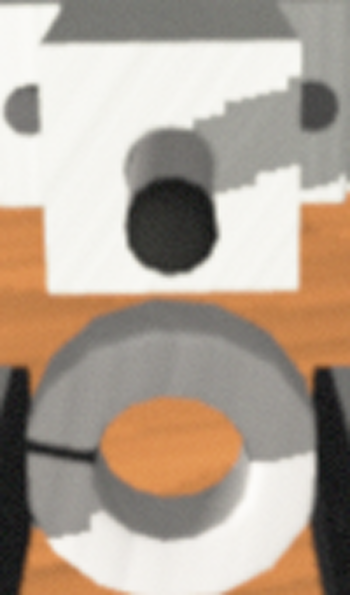

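Request:
play_rows(
  rows=[
    {"dp": [1,0,-0.5],"rot": [0,0,0],"hand": 0.3},
    {"dp": [2.5,0,-0.94],"rot": [0,0,0],"hand": 0.3},
    {"dp": [3.8,0,-0.94],"rot": [0,0,0],"hand": 0.3},
    {"dp": [4.4,0,-0.94],"rot": [0,0,0],"hand": 0.3},
    {"dp": [4.4,0,-0.94],"rot": [0,0,0],"hand": 0.3},
    {"dp": [4.4,0,-0.94],"rot": [0,0,0],"hand": 0.3},
  ],
)

```text
time_s: 6.88
position: [619.4, -111.0, 190.7]
ee_rot: [-2.159, 0.138, 2.156]
force: [-0.6, 0.1, -0.2]
opening: 33.7
```

```bash
python3 - <<'E'
from h import *
w=read_camera("wrist");save(w,"w8.png",(260,200,380,350),4);s=read_camera("scene");save(s,"s8.png",(310,200,410,290),7)
for n in("collar_mid","post_tip","post_mid"): print(n,spot_point(n,w)[:2])
go([615,-110,240],-97)
E
```

```text
collar_mid [{'pixel': [318.7, 306.3], 'conf': 0.57}]
post_tip [{'pixel': [320.8, 298.3], 'conf': 0.7}]
post_mid [{'pixel': [315.7, 257.2], 'conf': 0.93}, {'pixel': [215.9, 217.1], 'conf': 0.49}]
at [ 620.5 -111.4  192.8] F [ 0.7 -0.4 -1.2] T [-0.01  0.02  0.01] open 33.4 t 7.1333 j [-0.37  0.33  1.49 -0.    1.31  1.33]
jawyaw -97.2 toolx [ 0.0047 -0.0039 -1.    ]  -> dp [-4.72 -0.05  0.54] rot [-0.0031 -0.0052 -0.0032]
```

View pics/w8.png

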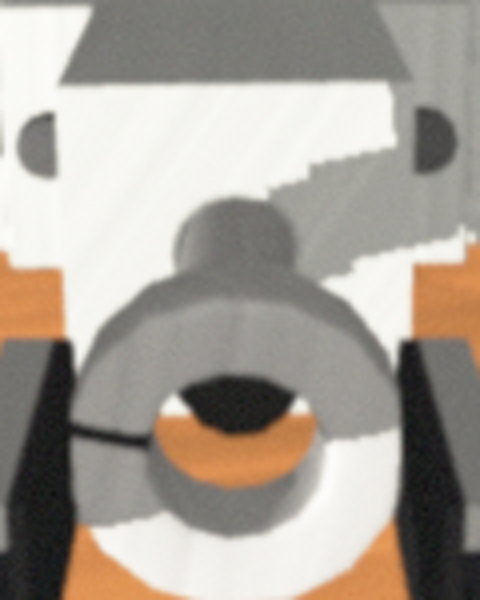

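View pics/s8.png

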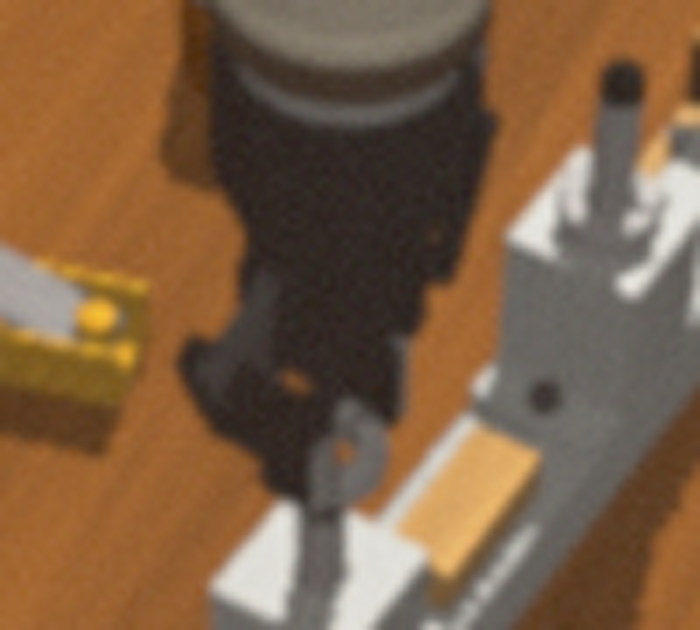

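```bash
python3 - <<'E'
from h import *
w=read_camera("wrist");np.set_printoptions(precision=2,suppress=True)
for x in (25,27,29): print(x,wtool(w,[319.1,308.5],x)-[0,0,7.3])
# collar: predicted pictures for collar with top at x=3.5
for x in(3,5,7):
  print(x,"outer bottom edge top face z",wtool(w,[319,200+598/4],x)[2]-18, "bore lower edge(top face, row?)", "L/R",wtool(w,[260+75/4,200+450/4],x)[1],wtool(w,[260+402/4,200+450/4],x)[1])
  print("   bore top face near edge z", wtool(w,[319,200+375/4],x)[2]+9, "bottom-face bore far edge", wtool(w,[319,200+535/4],x+12)[2]-9, "top outer near edge bottom face", wtool(w,[319,200+272/4],x+12)[2]+18)
o=observe();print(o["position"],o["time_s"])
E
```

```text
25 [25.    0.88  1.89]
27 [27.    0.88  2.91]
29 [29.    0.89  3.93]
3 outer bottom edge top face z -1.296641327572189 bore lower edge(top face, row?) L/R -15.209084507016325 17.34029084858345
   bore top face near edge z 0.5842931951790789 bottom-face bore far edge 7.470275699869191 top outer near edge bottom face 3.4021390992629463
5 outer bottom edge top face z 0.004113561836092572 bore lower edge(top face, row?) L/R -15.447565761805958 17.589733073865766
   bore top face near edge z 1.5085068542283864 bottom-face bore far edge 8.660487165965591 top outer near edge bottom face 4.165062206115692
7 outer bottom edge top face z 1.3048684512444026 bore lower edge(top face, row?) L/R -15.686047016595587 17.839175299148085
   bore top face near edge z 2.432720513277687 bottom-face bore far edge 9.850698632061992 top outer near edge bottom face 4.927985312968431
[ 620.38 -111.34  192.66] 7.1833
```

```bash
python3 - <<'E'
from h import *
w=read_camera("wrist");np.set_printoptions(precision=2,suppress=True)
z=lambda r,x: wtool(w,[319,200+r/4],x)[2]
for x in(1,3,5,7,9):
  print(x,"outer",z(300,x),z(598,x),"bore",z(375,x),z(535,x),"bot bore far",z(485,x+12)-9,"bot outer near",z(272,x+12)+18)
print([wtool(w,[260+c/4,200+450/4],4)[1] for c in (150,325)])
E
```

```text
1 outer -17.10371940537869 15.4026037830195 bore -9.339920463870222 8.138795437194403 bot bore far 0.16298903667123454 bot outer near 2.6392159924102003
3 outer -16.297658218426605 16.70335867242781 bore -8.415706804820921 9.329006903290804 bot bore far 1.2678975436670754 bot outer near 3.4021390992629463
5 outer -15.49159703147452 18.004113561836093 bore -7.491493145771614 10.519218369387204 bot bore far 2.372806050662902 bot outer near 4.165062206115692
7 outer -14.685535844522448 19.304868451244403 bore -6.567279486722313 11.709429835483604 bot bore far 3.477714557658743 bot outer near 4.927985312968431
9 outer -13.879474657570363 20.605623340652713 bore -5.643065827673013 12.899641301580004 bot bore far 4.582623064654584 bot outer near 5.690908419821177
[np.float64(-7.802035785220961), np.float64(9.737409406332716)]
```

Request:
play_rows(
  rows=[
    {"dp": [0.3,0,0.1],"rot": [0,0,0],"hand": 0.3},
    {"dp": [0.6,0,0.1],"rot": [0,0,0],"hand": 0.3},
    {"dp": [0.9,0,0.1],"rot": [0,0,0],"hand": 0.3},
    {"dp": [1.2,0,0.1],"rot": [0,0,0],"hand": 0.3},
    {"dp": [1.5,0,0.1],"rot": [0,0,0],"hand": 0.3},
    {"dp": [1.5,0,0.1],"rot": [0,0,0],"hand": 0.3},
  ],
)

```text
time_s: 7.73
position: [618.8, -111.0, 176.4]
ee_rot: [-2.161, 0.139, 2.155]
force: [-0.8, -0.7, -1.6]
opening: 33.1
```

```bash
python3 - <<'E'
from h import *
w=read_camera("wrist");save(w,"w9.png",(260,200,380,350),4)
go([615,-110,240],-97)
E
```

```text
at [ 619.  -111.1  176.8] F [ 0.3  0.4 -0.9] T [-0.03 -0.02  0.02] open 33.3 t 7.7833 j [-0.37  0.35  1.51 -0.    1.29  1.33]
jawyaw -97.2 toolx [ 0.0031 -0.0033 -1.    ]  -> dp [-6.32 -0.04  0.39] rot [-0.0032 -0.0035 -0.0029]
```

View pics/w9.png

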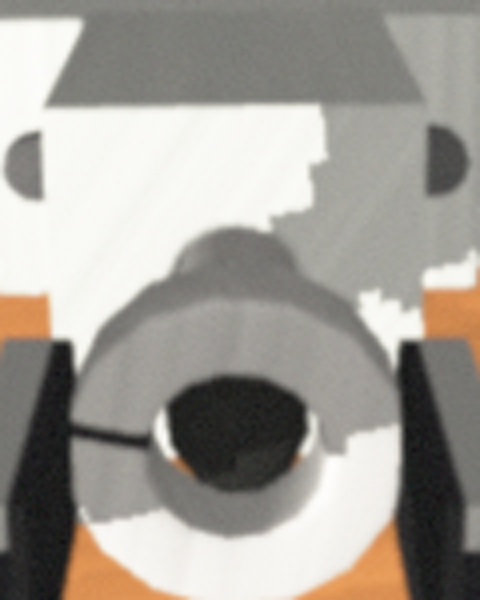

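Request:
play_rows(
  rows=[
    {"dp": [0.3,0,0],"rot": [0,0,0],"hand": 0.3},
    {"dp": [0.7,0,0],"rot": [0,0,0],"hand": 0.3},
    {"dp": [1.1,0,0],"rot": [0,0,0],"hand": 0.3},
    {"dp": [1.5,0,0],"rot": [0,0,0],"hand": 0.3},
    {"dp": [1.9,0,0],"rot": [0,0,0],"hand": 0.3},
    {"dp": [2.3,0,0],"rot": [0,0,0],"hand": 0.3},
    {"dp": [2.7,0,0],"rot": [0,0,0],"hand": 0.3},
    {"dp": [3.1,0,0],"rot": [0,0,0],"hand": 0.3},
    {"dp": [3.1,0,0],"rot": [0,0,0],"hand": 0.3},
  ],
)

```text
time_s: 8.53
position: [618.5, -111.0, 144.6]
ee_rot: [-2.159, 0.138, 2.156]
force: [-1.4, 0.2, -0.6]
opening: 33.6
```

```bash
python3 - <<'E'
from h import *
w=read_camera("wrist");save(w,"w10.png",(260,200,380,350),4);s=read_camera("scene");save(s,"s10.png",(310,200,410,290),7)
go([615,-110,137.5],-97)
E
```

```text
at [ 619.  -111.2  145.6] F [ 0.4 -0.3 -0.8] T [-0.    0.02 -0.04] open 33.0 t 8.6333 j [-0.37  0.38  1.53 -0.    1.23  1.33]
jawyaw -97.2 toolx [ 0.0028 -0.0032 -1.    ]  -> dp [ 0.81 -0.07  0.42] rot [-0.0032 -0.0032 -0.0028]
```

View pics/w10.png

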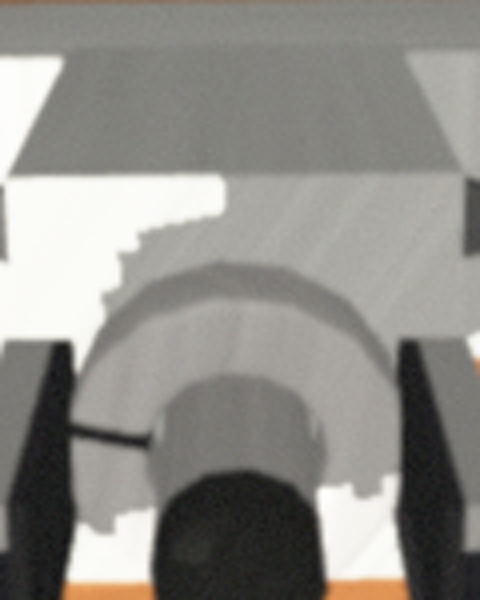

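View pics/s10.png

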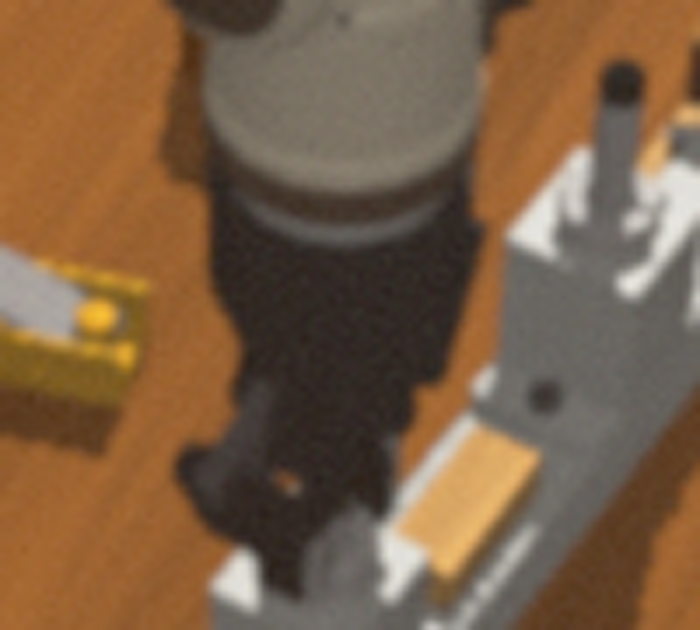

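Request:
play_rows(
  rows=[
    {"dp": [0.2,0,0],"rot": [0,0,0],"hand": 0.3},
    {"dp": [0.4,0,0],"rot": [0,0,0],"hand": 0.3},
    {"dp": [0.55,0,0],"rot": [0,0,0],"hand": 0.3},
    {"dp": [0.65,0,0],"rot": [0,0,0],"hand": 0.3},
    {"dp": [0.65,0,0],"rot": [0,0,0],"hand": 0.3},
  ],
)

```text
time_s: 9.05
position: [618.9, -111.1, 138.8]
ee_rot: [-2.161, 0.138, 2.155]
force: [-0.7, -0.3, -0.6]
opening: 33.1
```

```bash
python3 - <<'E'
from h import *
w=read_camera("wrist");save(w,"w11.png",(260,200,380,350),4)
go([615,-110,137.5],-97)
E
```

```text
at [ 619.  -111.2  138.9] F [-0.2  0.4 -0.6] T [ 0.02 -0.01  0.04] open 33.2 t 9.1 j [-0.37  0.39  1.53 -0.    1.22  1.33]
jawyaw -97.2 toolx [ 0.0025 -0.003  -1.    ]  -> dp [ 0.14 -0.07  0.41] rot [-0.0032 -0.0029 -0.0027]
```

View pics/w11.png

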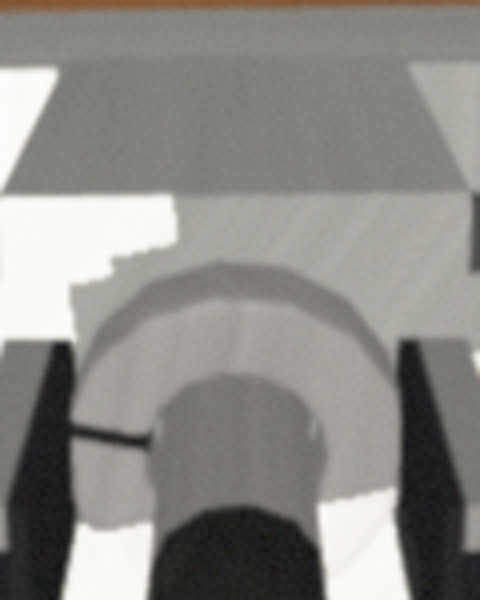

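Still free; go down a little more, then watch force.

Request:
play_rows(
  rows=[
    {"dp": [0.1,0,0],"rot": [0,0,0],"hand": 0.3},
    {"dp": [0.2,0,0],"rot": [0,0,0],"hand": 0.3},
    {"dp": [0.2,0,0],"rot": [0,0,0],"hand": 0.3},
    {"dp": [0.2,0,0],"rot": [0,0,0],"hand": 0.3},
  ],
)

```text
time_s: 9.43
position: [619.2, -111.3, 138.5]
ee_rot: [-2.162, 0.139, 2.155]
force: [-3.1, 1.3, 5.7]
opening: 33.0
```

Request:
play_rows(
  rows=[
    {"dp": [0,0,0],"rot": [0,0,0],"hand": 0.45},
    {"dp": [0,0,0],"rot": [0,0,0],"hand": 0.55},
    {"dp": [0,0,0],"rot": [0,0,0],"hand": 0.62},
    {"dp": [0,0,0],"rot": [0,0,0],"hand": 0.62},
  ],
)

```text
time_s: 9.77
position: [619.2, -111.3, 138.3]
ee_rot: [-2.162, 0.139, 2.155]
force: [0.4, -0.7, -0.8]
opening: 52.8
```

```bash
python3 - <<'E'
from h import *
w=read_camera("wrist");save(w,"w12.png",(230,180,410,360),3.3);s=read_camera("scene");save(s,"s12.png",(310,200,410,290),7)
go([619,-111,160],-97)
E
```

```text
at [ 619.1 -111.3  138.3] F [-0.5 -0.5 -0.5] T [-0.04  0.03 -0.05] open 53.1 t 9.8667 j [-0.37  0.39  1.53 -0.    1.22  1.33]
jawyaw -97.2 toolx [ 0.0028 -0.0033 -1.    ]  -> dp [-2.17 -0.02  0.01] rot [-0.0031 -0.0032 -0.003 ]
```

View pics/w12.png

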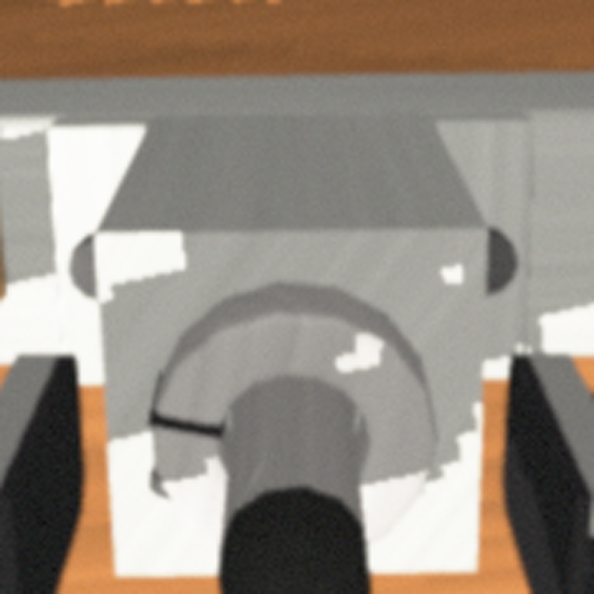

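View pics/s12.png

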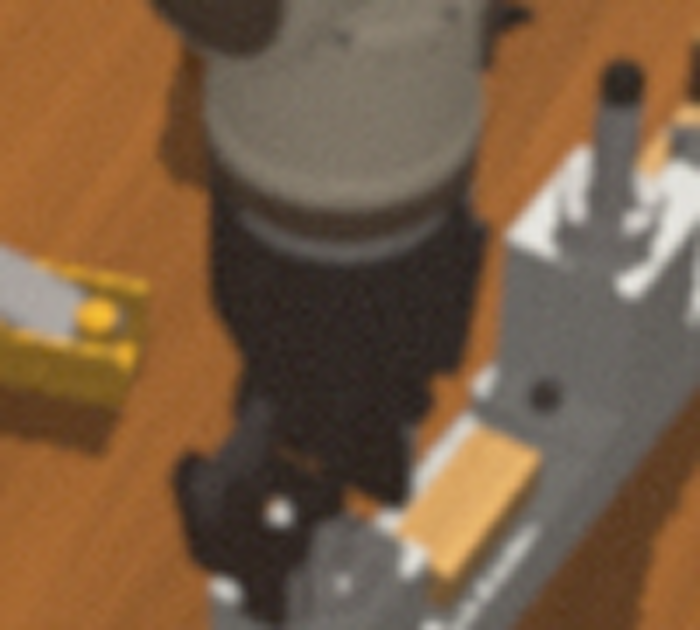

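Request:
play_rows(
  rows=[
    {"dp": [-2,0,0],"rot": [0,0,0],"hand": 0.62},
    {"dp": [-5,0,0],"rot": [0,0,0],"hand": 0.62},
    {"dp": [-9,0,0],"rot": [0,0,0],"hand": 0.5},
    {"dp": [-12,-2,0],"rot": [0,0,0],"hand": 0.5},
    {"dp": [-12,-6,0],"rot": [0,0,0],"hand": 0.5},
    {"dp": [-12,-9,0],"rot": [0,0,0],"hand": 0.5},
    {"dp": [-12,-9,0],"rot": [0,0,0],"hand": 0.5},
    {"dp": [-12,-9,0],"rot": [0,0,0],"hand": 0.5},
    {"dp": [-12,-9,0],"rot": [0,0,0],"hand": 0.5},
  ],
)

```text
time_s: 10.62
position: [629.9, -21.9, 257.6]
ee_rot: [-2.161, 0.139, 2.156]
force: [-0.2, 0.1, -0.0]
opening: 42.8
```

```bash
python3 - <<'E'
from h import *
w=read_camera("wrist");save(w,"w13.png");
for n in("collar_mid","post_tip","set_tip","set_collar_mid"): print(n,spot_point(n,w)[:2])
go([619,-111,160],-97)
np.save("w13.npy",dict(w),allow_pickle=True)
E
```

```text
collar_mid [{'pixel': [442.9, 229.6], 'conf': 0.66}]
post_tip [{'pixel': [463.5, 253.8], 'conf': 0.94}]
set_tip [{'pixel': [157.5, 271.9], 'conf': 0.96}]
set_collar_mid [{'pixel': [196.4, 239.4], 'conf': 0.77}]
at [629.9 -22.5 257.7] F [ 1.6  0.2 -0.3] T [0.03 0.05 0.05] open 42.7 t 10.8667 j [-0.23  0.29  1.41 -0.    1.44  1.47]
jawyaw -97.3 toolx [ 0.0024 -0.0033 -1.    ]  -> dp [ 9.8   8.88 -0.01] rot [-0.0045 -0.0028 -0.003 ]
```

View pics/w13.png

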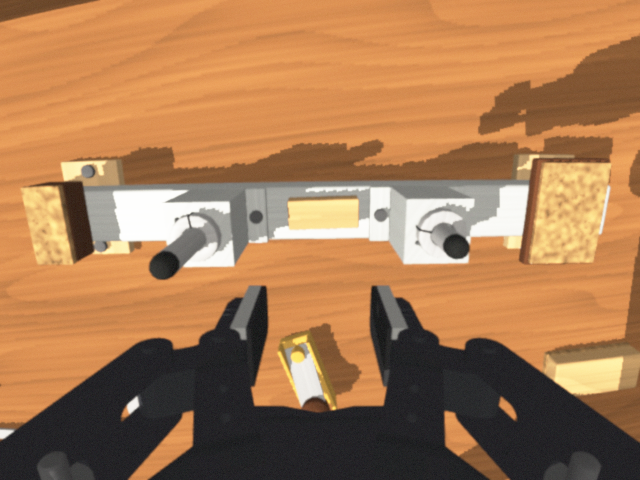

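```bash
python3 - <<'E'
from h import *
c=np.load("w13.npy",allow_pickle=True).item()
save(c,"w13a.png",(140,175,260,285),6.5);save(c,"w13b.png",(370,175,490,285),6.5)
E
```

```text
(no output)
```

View pics/w13a.png

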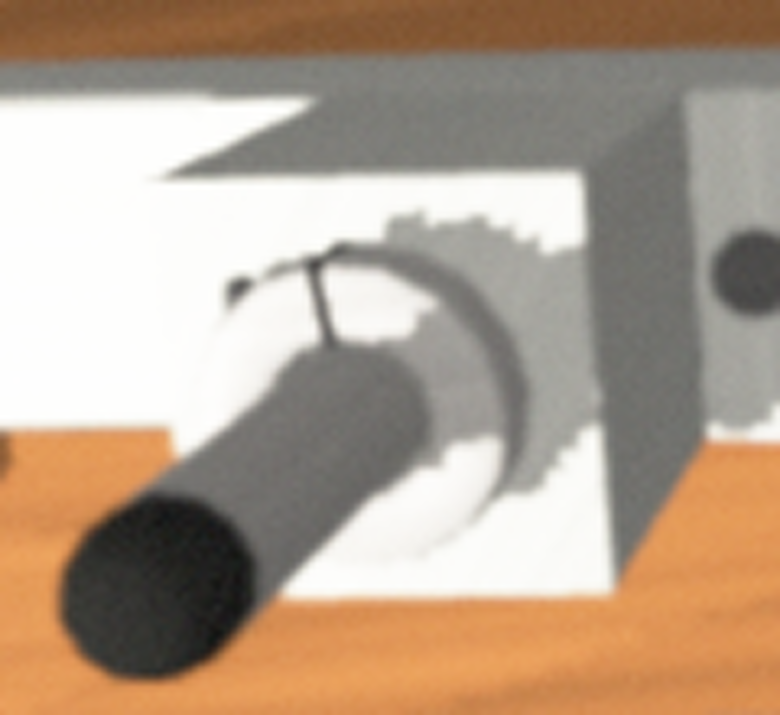

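View pics/w13b.png

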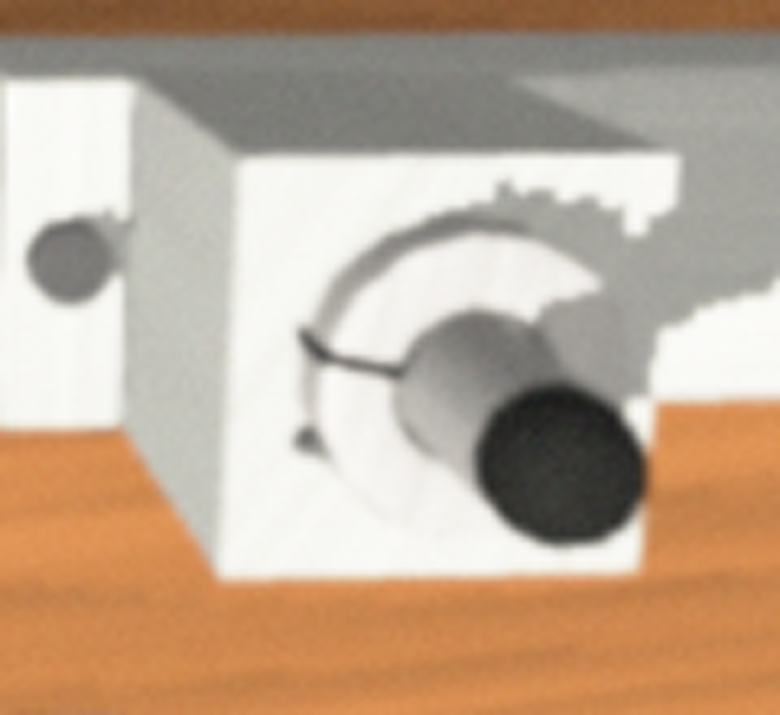

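```bash
cat > fit.py <<'E'
from h import *
from scipy.optimize import least_squares
th=np.linspace(0,2*np.pi,180,endpoint=False);ph=np.linspace(0,np.pi/2,20)
T,Pp=np.meshgrid(th,ph)
D=np.stack([(2+6*np.cos(Pp))*np.cos(T),(2+6*np.cos(Pp))*np.sin(T),-6+6*np.sin(Pp)],-1).reshape(-1,3)
cyl=np.array([[8*np.cos(a),8*np.sin(a),z] for a in th[::3] for z in(-12,-9,-6)])
BLK=np.vstack([D,cyl])
def P(c,rv,tv,X): return cv2.projectPoints(np.array(X,float).reshape(-1,1,3),rv,tv,K(c),np.array(c["distortion"],float))[0][:,0]
def run(c,corners,lowx,setx,low_h,free_low=False):
    # corners: list (X,px); lowx/setx: dict of extremes l,r,t,b
    def res(p,full=False):
        rv,tv,h,hl=p[:3],p[3:6],p[6],p[7]
        r=[]
        for X,px in corners: r+=list(P(c,rv,tv,[X])[0]-px)
        for (y,hh,ex) in((-90,hl,lowx),(90,h,setx)):
            q=P(c,rv,tv,BLK+[0,y,hh])
            v=dict(l=q[:,0].min(),r=q[:,0].max(),t=q[:,1].min(),b=q[:,1].max())
            r+=[v[k]-ex[k] for k in ex]
        if not free_low: r.append((hl-low_h)*10)
        return np.array(r)
    Rj=R.from_euler("z",-7.2,degrees=True).as_matrix()  # jig in world
    org=np.array([630,-22,0.])
    Rc=RM(c).T; rv0=R.from_matrix(Rc@Rj).as_rotvec(); tv0=Rc@(org-np.array(c["eye"]))
    s=least_squares(res,np.r_[rv0,tv0,195,low_h],loss="soft_l1",x_scale=np.r_[.01,.01,.01,1,1,1,1,1],diff_step=1e-5)
    J=s.jac;cov=np.linalg.inv(J.T@J)
    print("set h",s.x[6].round(2),"low h",s.x[7].round(2),"sd(.3px)",.3*np.sqrt(cov[6,6]),.3*np.sqrt(cov[7,7]))
    print("res",s.fun.round(2)); return s
E
cat > f1.py <<'E'
from fit import *
c=np.load("w13.npy",allow_pickle=True).item()
a=lambda x,y:np.array([140+x/6.5-.4,175+y/6.5-.4]);b=lambda x,y:np.array([370+x/6.5-.4,175+y/6.5-.4])
# jig x is away from robot = image up; jig y=+ set = image left
C=[([25,115,122],a(162,178)),([25,65,122],a(583,170)),([-25,65,122],a(613,594)),
   ([25,-65,122],b(240,155)),([25,-115,122],b(680,155)),([-25,-65,122],b(222,577)),([-25,-115,122],b(640,570))]
A0=a(60,493);A1=a(257,678);B0=b(475,385);B1=b(647,547)
sx=dict(l=A0[0],b=A1[1],r=A1[0],t=A0[1]);lx=dict(l=B0[0],t=B0[1],r=B1[0],b=B1[1])
sx=dict(l=A0[0],b=A1[1]);lx=dict(r=B1[0],b=B1[1])
run(c,C,lx,sx,168); run(c,C,lx,sx,168,True)
E
python3 f1.py
```

```text
set h 196.41 low h 168.0 sd(.3px) 0.5603649271399226 0.029975421230245686
res [-0.91  0.45  0.51  0.47  1.   -0.8   0.11  0.3  -0.19 -0.35 -0.18 -0.14
 -0.13 -0.01  0.25  0.37 -0.31 -0.38 -0.03]
set h 196.2 low h 167.04 sd(.3px) 0.5645737998772316 0.5214662767777976
res [-1.15  0.37  0.44  0.42  0.91 -0.77  0.27  0.36 -0.04 -0.25 -0.11 -0.07
 -0.09  0.07 -0.06  0.08 -0.22 -0.27]
```

Request:
play_rows(
  rows=[
    {"dp": [0,4,0],"rot": [0,0,0],"hand": 0.5},
    {"dp": [0,7.5,0],"rot": [0,0,0],"hand": 0.5},
    {"dp": [1,8.95,0],"rot": [0,0,0],"hand": 0.5},
    {"dp": [3,8.95,0],"rot": [0,0,0],"hand": 0.5},
    {"dp": [4.5,8.95,0],"rot": [0,0,0],"hand": 0.5},
    {"dp": [4.5,8.95,0],"rot": [0,0,0],"hand": 0.5},
    {"dp": [4.5,8.95,0],"rot": [0,0,0],"hand": 0.5},
  ],
)

```text
time_s: 11.45
position: [618.0, -111.5, 211.9]
ee_rot: [-2.157, 0.14, 2.156]
force: [-0.3, -0.6, 0.2]
opening: 42.6
```

```bash
python3 - <<'E'
from h import *
w=read_camera("wrist");save(w,"w14.png",(200,180,440,360),3.3);
go([619,-111,154],-97.2)
print(proj(w,[619,-111,134]),wtool(w,[319,250],60))
E
```

```text
at [ 618.8 -111.6  213.3] F [-0.1  0.6  1.1] T [-0.05  0.02  0.03] open 42.5 t 11.5 j [-0.37  0.31  1.47 -0.    1.35  1.33]
jawyaw -97.3 toolx [ 0.0025 -0.0033 -1.    ]  -> dp [ 5.93 -0.08  0.01] rot [-0.0012 -0.0029 -0.0029]
[315.99396395 252.32522952] [60.          0.87415482 -7.77607838]
```

View pics/w14.png

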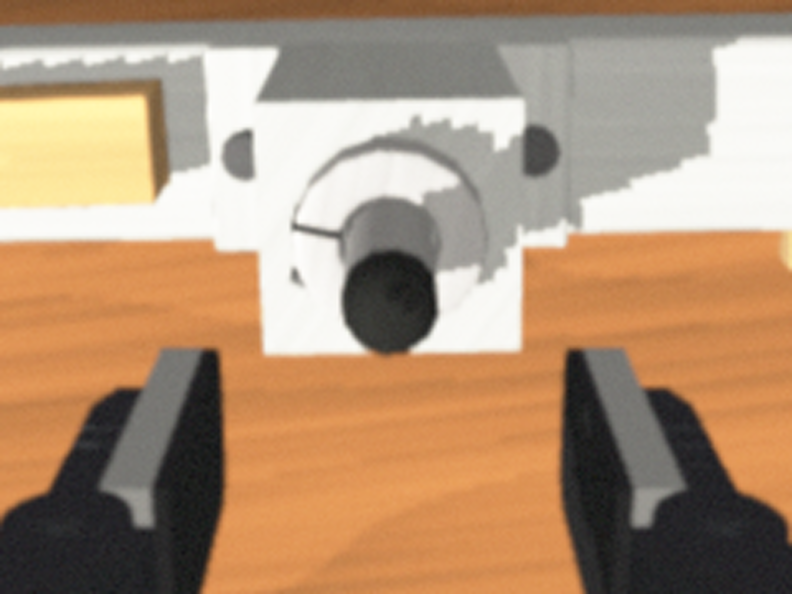

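Request:
play_rows(
  rows=[
    {"dp": [2,-0.06,0],"rot": [0,0,0],"hand": 0.5},
    {"dp": [4,-0.06,0],"rot": [0,0,0],"hand": 0.5},
    {"dp": [5.3,-0.06,0],"rot": [0,0,0],"hand": 0.5},
    {"dp": [5.85,-0.06,0],"rot": [0,0,0],"hand": 0.5},
    {"dp": [5.85,-0.06,0],"rot": [0,0,0],"hand": 0.5},
    {"dp": [5.85,-0.06,0],"rot": [0,0,0],"hand": 0.4},
    {"dp": [5.85,-0.06,0],"rot": [0,0,0],"hand": 0.35},
    {"dp": [5.85,-0.06,0],"rot": [0,0,0],"hand": 0.35},
  ],
)

```text
time_s: 12.17
position: [619.9, -111.4, 156.4]
ee_rot: [-2.163, 0.141, 2.152]
force: [-0.9, 0.1, -0.4]
opening: 29.7
```

```bash
python3 - <<'E'
from h import *
w=read_camera("wrist");save(w,"w15.png",(200,180,440,360),3.3);s=read_camera("scene");save(s,"s15.png",(310,200,410,290),7)
go([619,-111,154],-97.2)
E
```

```text
at [ 619.6 -111.4  155.9] F [-0.2  0.4 -0.7] T [ 0.03 -0.02 -0.01] open 30.2 t 12.2667 j [-0.37  0.37  1.52 -0.    1.25  1.33]
jawyaw -97.3 toolx [ 0.0041 -0.0039 -1.    ]  -> dp [ 0.19 -0.03  0.07] rot [-0.0013 -0.0046 -0.0033]
```

View pics/w15.png

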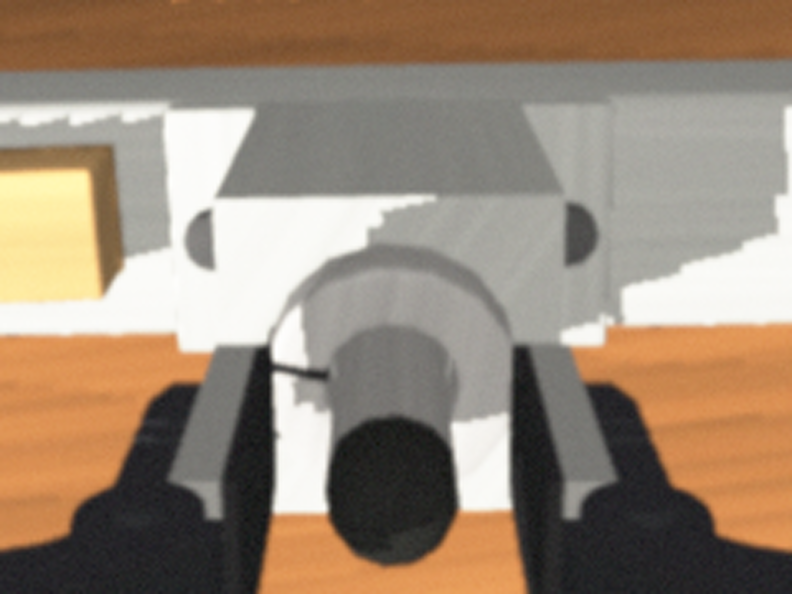

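View pics/s15.png

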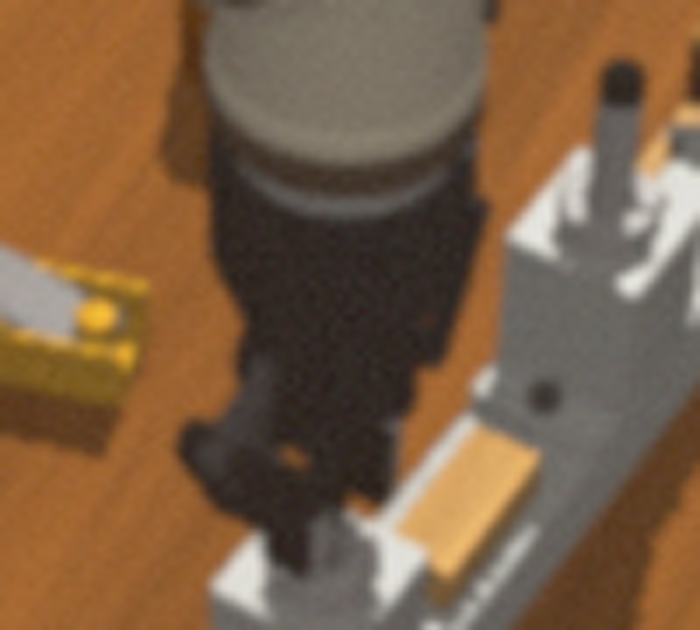

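Request:
play_rows(
  rows=[
    {"dp": [0,0,0],"rot": [0,0,0],"hand": 0.28},
    {"dp": [0,0,0],"rot": [0,0,0],"hand": 0.22},
    {"dp": [0,0,0],"rot": [0,0,0],"hand": 0.17},
    {"dp": [0,0,0],"rot": [0,0,0],"hand": 0.1},
    {"dp": [0,0,0],"rot": [0,0,0],"hand": 0.1},
    {"dp": [0,0,0],"rot": [0,0,0],"hand": 0.1},
  ],
  grip_force=40,
)

```text
time_s: 12.77
position: [620.0, -111.5, 156.5]
ee_rot: [-2.163, 0.141, 2.152]
force: [0.4, 0.3, 3.4]
opening: 14.4
```

```bash
python3 - <<'E'
from h import *
w=read_camera("wrist");save(w,"w16.png",(200,180,440,360),3.3)
go([619,-111,154],-97.2)
E
```

```text
at [ 620.  -111.5  156.5] F [0.1 0.6 4.5] T [ 0.06 -0.    0.03] open 14.2 t 12.8167 j [-0.37  0.37  1.52 -0.    1.25  1.33]
jawyaw -97.3 toolx [ 0.0051 -0.0042 -1.    ]  -> dp [ 0.25 -0.03  0.1 ] rot [-0.0012 -0.0056 -0.0035]
```

View pics/w16.png

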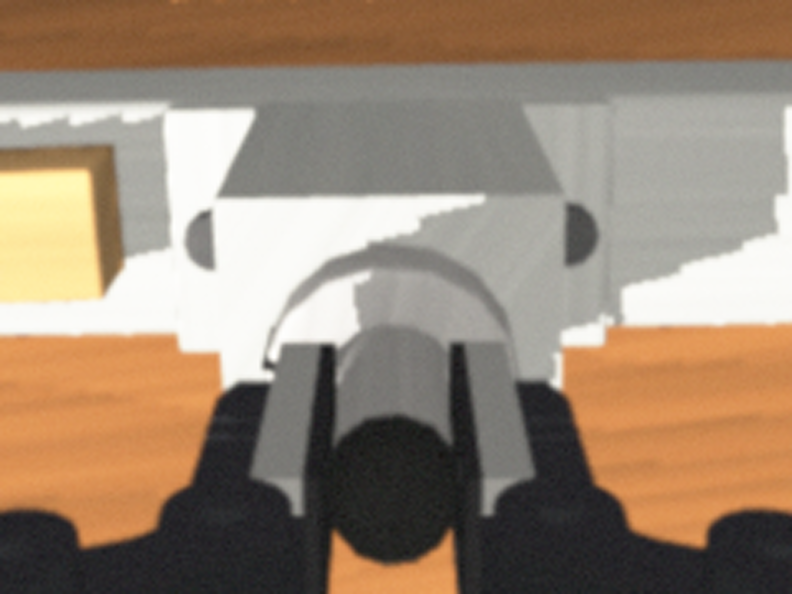

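Request:
play_rows(
  rows=[
    {"dp": [-0.2,0,0],"rot": [0,0,0],"hand": 0.1},
    {"dp": [-0.4,0,0],"rot": [0,0,0],"hand": 0.1},
    {"dp": [-0.6,0,0],"rot": [0,0,0],"hand": 0.1},
    {"dp": [-0.8,0,0],"rot": [0,0,0],"hand": 0.1},
    {"dp": [-1.0,0,0],"rot": [0,0,0],"hand": 0.1},
    {"dp": [-1.0,0,0],"rot": [0,0,0],"hand": 0.1},
  ],
)

```text
time_s: 13.32
position: [620.0, -111.5, 166.9]
ee_rot: [-2.164, 0.141, 2.152]
force: [0.2, 0.7, -1.7]
opening: 14.2
```

```bash
python3 - <<'E'
from h import *
w=read_camera("wrist");save(w,"w17.png",(200,180,440,360),3.3)
go([619,-111,154],-97.2)
E
```

```text
at [ 620.  -111.4  166.7] F [ 0.1  0.4 -1.9] T [ 0.04 -0.03  0.  ] open 14.3 t 13.3667 j [-0.37  0.36  1.51 -0.    1.27  1.33]
jawyaw -97.3 toolx [ 0.0053 -0.0043 -1.    ]  -> dp [ 1.27 -0.04  0.11] rot [-0.0012 -0.0058 -0.0036]
```

View pics/w17.png

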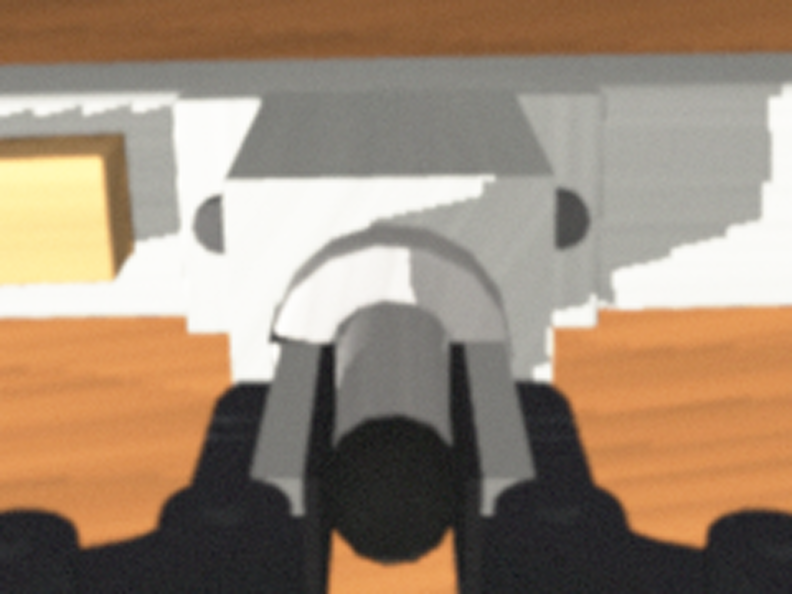

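Request:
play_rows(
  rows=[
    {"dp": [-0.2,0,0],"rot": [0,0,0],"hand": 0.1},
    {"dp": [-0.5,0,0],"rot": [0,0,0],"hand": 0.1},
    {"dp": [-0.8,0,0],"rot": [0,0,0],"hand": 0.1},
    {"dp": [-1.1,0,0],"rot": [0,0,0],"hand": 0.1},
    {"dp": [-1.4,0,0],"rot": [0,0,0],"hand": 0.1},
    {"dp": [-1.65,0,0],"rot": [0,0,0],"hand": 0.1},
    {"dp": [-1.83,0,0],"rot": [0,0,0],"hand": 0.1},
    {"dp": [-1.83,0,0],"rot": [0,0,0],"hand": 0.1},
    {"dp": [-1.83,0,0],"rot": [0,0,0],"hand": 0.1},
  ],
)

```text
time_s: 14.12
position: [619.9, -111.4, 185.1]
ee_rot: [-2.164, 0.141, 2.151]
force: [0.2, 0.2, -1.4]
opening: 14.1
```

```bash
python3 - <<'E'
from h import *
w=read_camera("wrist");save(w,"w18.png");s=read_camera("scene");save(s,"s18.png",(310,190,430,290),6.5);t=read_camera("top");save(t,"t18.png",(260,160,380,230),6.5)
np.save("w18.npy",dict(w),allow_pickle=True);np.save("s18.npy",dict(s),allow_pickle=True)
for c in (s,w):
  for n in("post_tip","set_tip","collar_mid"): print(n,spot_point(n,c)[:2])
go([619,-111,154],-97.2)
E
```

```text
post_tip [{'pixel': [400.4, 209.3], 'conf': 0.22}]
set_tip [{'pixel': [398.0, 209.6], 'conf': 0.68}, {'pixel': [353.5, 277.5], 'conf': 0.36}]
collar_mid [{'pixel': [357.6, 280.3], 'conf': 0.57}]
post_tip [{'pixel': [320.1, 341.0], 'conf': 0.71}]
set_tip [{'pixel': [546.6, 405.4], 'conf': 0.71}]
collar_mid [{'pixel': [319.2, 268.6], 'conf': 0.73}]
at [ 619.9 -111.4  184.9] F [-0.3 -0.7 -1.3] T [-0.01  0.03  0.02] open 14.6 t 14.5667 j [-0.37  0.34  1.5  -0.    1.3   1.33]
jawyaw -97.3 toolx [ 0.0053 -0.0042 -1.    ]  -> dp [ 3.09 -0.04  0.11] rot [-0.0012 -0.0058 -0.0035]
```

View pics/w18.png

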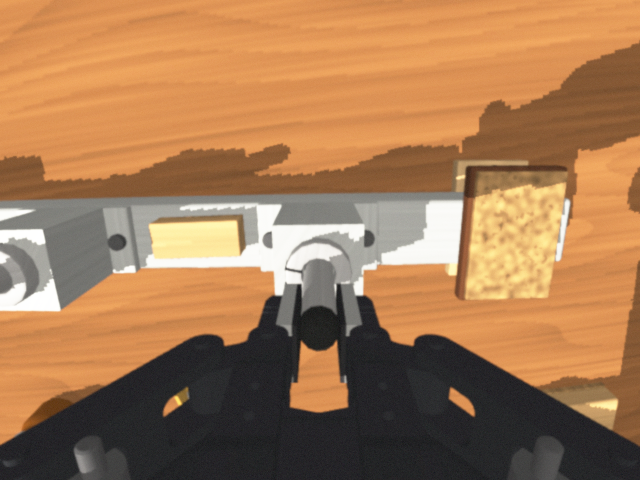

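View pics/s18.png

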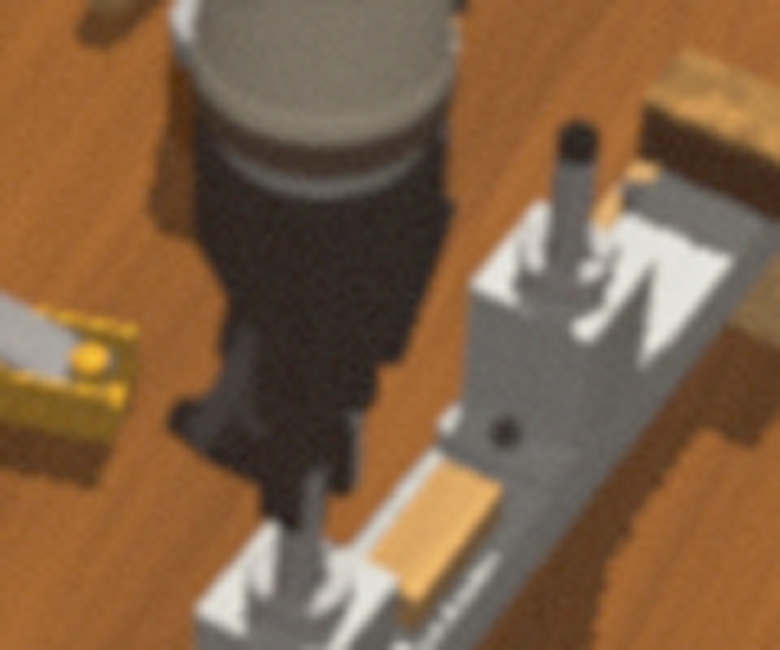

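```bash
python3 - <<'E'
from h import *
o=observe();print(o["force"],o["opening"],o["position"],abs(o["qd"]).max())
print(finish_job())
E
```

```text
[-0.27121154 -0.67319171 -1.26793311] 14.563125201619867 [ 619.86297026 -111.36026075  184.93633045] 0.001177352002729469
the job is handed in; nothing more can be done
None
```

I put the loose collar over the low post, then drew that post up about 28.4 mm. I handed the job in at 14.6 s with the post held in the gripper at 40 N.

- **Collar:** It slid down without binding until it touched the block at about 6 N, and I let it go there. Later pictures showed it flat around the post, with the fingers clear of it.
- **Height:** From one wrist picture of both posts, I measured the set tip as 28.4 to 29.2 mm higher than the low tip. A rougher check with the scene and top cameras gave 28.1 mm. The arm's own readings put the rise at 28.4 mm. The gripper hid the raised tip in the scene picture, so I could not compare the two tip heights directly at the end.
- **Last checks:** Sideways force was under 1 N, so nothing suggests the post is wedged. About 1.3 N hung on the wrist, roughly the post's weight, and the arm was at rest. I kept the moves clear of the bystanders and the set post and saw no contact, but I did not measure their positions again.
- **Disagreement:** The finger opening read about 2 to 3 mm less than the real size: 33 mm on the 36 mm collar and 14 mm on the 16 mm post. I took this as give in the pads; both grips held without visible slip.

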